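# Pack the tuner over the boost pedal and snap the case shut

## Robot

A 6-joint arm with a two-finger parallel gripper is mounted at the origin on the work surface. World frame = base frame: x ahead of the robot, y to its left, z up, the work surface at z = 0. Lengths are in m, angles in rad, forces in N, time in s.
With the tool pointing down it reaches from about 0.35 to 0.775 m from the base axis. Payload 5.5 kg.
Tool frame: the origin (TCP) lies between the finger pads; the fingertips stand env.nose_length ahead of it and the grasp point (between the pads) lies 8 mm behind it (env.nose_length is the distance from the TCP to the fingertips, in m); z points along the fingers, y is the direction in which the jaws open and shut (so a half turn about z gives the same grasp; the last joint's range is limited). The gripper opens to 85 mm and grips with 20 to 120 N. Pads are 22 mm wide; open, the fingers measure 114 mm over their backs; the gripper's body (76 mm by 85 mm) begins 54 mm behind the grasp point. The pads swing forward as they close: fully open they stand 13 mm farther back than shut.
Start: joints at [1.096, 0.313, 0.046, 1.304, 0, 1.431], TCP at [0.189, 0.543, 0.242] pointing down, gripper open.
Joint ranges: [-2.76, 2.76], [-0.86, 1.69], [-1.03, 1.26], [-2.2, 2.34], [-1.47, 1.5], [-3.14, 3.14]. Speed limits (rad/s): [2.57, 2.57, 3.14, 3.14, 3.14, 3.14].

## Interface

Orientations are given as a unit quaternion [w, x, y, z].
In Python, from workcell import env gives the robot as it stands. The module is installed in compiled form; this text tells all that it offers.
- The arm moves only by the shell command python3 -m creep 'ROWS' [FORCE]. ROWS is a JSON object of lists of equal length, an entry for each row: "hand": the finger opening in mm, from 0 to 85.4; "delta_pos": the shift along the tool's x, y, z scaled (see below), a list of three; "turn": the turn about the tool's z scaled (see below). In form: {"hand": [hand, ...], "delta_pos": [[dx, dy, dz], ...], "turn": [turn, ...]}. A call has exactly 5 rows; each row shifts and turns the commanded pose from where the row before left it, along the tool's axes as they then stand; what a row does not reach is not made up. The controller multiplies each number of a shift by 0.8 m and each number of a turn by 5 degrees. A row lasts 1/12 s, in which the tool goes at most 41.7 mm and 7.16 degrees, less where a joint would pass 70% of its speed; a pose out of reach is approached as far as the arm can. A call with a number of a shift or a turn outside -1 to 1 is refused whole. A call with a gripper value outside its range is refused whole. The fingers move at their own pace and stop on an object; FORCE is the grip in N (left out, the last holds). Time passes only in rows, so rows that do not move let the fingers close, or fill a call up. It gives the time, the measured TCP pose, the force and the opening at its end, in the units of the state.
- env.get_state(): the state, without advancing time (a new reading comes with each control period).
- env.read_camera(name): name is "side" or "top"; returns a dict with "pixels" (480x640x3 uint8, red, green, blue), "depth" (480x640 float32, m along the optical axis (not along the pixel's ray), 0 where there is no reading), "fx", "fy", "cx", "cy" (pixels), "origin" and "orientation" of the camera in the world. Camera axes: x right, y down, z forward; pixel columns grow to the right and rows downward; lengths in m; the calibration is good to about 2 mm. A picture is of the moment at which its call begins.
- env.hand_in(): hands the job in, once; it reports no verdict.
Trained networks look in the newest picture that a camera, given by its name, has taken for a name from the list of things; names that differ only in an ending like _2 or _b are one class to them, and where a whole thing is asked for, a point or a joint stands for the part that bears it (a point fixed in the world has none). Each returns a list of dicts, best first, with "score" (0 to 1); they miss things now and then, are a little off and sometimes report something else, mostly with a low value. They report only what shows in the picture. A call takes as long as a camera call. They do not tell look-alikes from the thing itself.
- env.find_in(camera, target): "location" ([row, column] in pixels, amid what is visible of it).
- env.pinpoint(camera, target): "location" ([row, column] in pixels: a listed point, or the origin of a listed thing).
The state is a dict: "clock": time; "joint_pos": joint angles; "qvel": joint speeds; "tau": joint torques, N m; "tcp_pos": TCP position; "orientation": TCP orientation; "wrist_force": force on the tool from outside, world axes, zero at the start; "ft_torque": the same for the moment, N m; "finger_gap": finger opening in m.
Only numpy, scipy, OpenCV 4.12 (cv2) and the standard library are available. Lean on these libraries where they do the work, as an engineer would, in place of code of your own. Each camera call takes 0.05 s, during which the arm holds its last target.

## Task

Pack the little pedal case: lay the plywood separator flat on the ledges above the red boost pedal, then gently set (do not drop) the green tuner pedal right way up in the middle of the separator, with its long side parallel to the cover's hinge. Finally swing the wooden cover over and press it down until its catch snaps and holds it fully shut. Leave all the other things where they are, the standing ones upright.

Things in the scene. Friction and masses are not known exactly. Their poses are not given: they have to be found in the camera images.
- case: fixed open-topped wooden pedal case, 94 mm (its x) x 110 mm (its y), rim 94 mm above its origin (centre of its underside, on the board); inside 78 x 94 mm (x, y), walls 8 mm. A red boost pedal is fixed on its floor, lower than the ledges. The cover is hinged along the top of the +y wall; the spring-roller catch sits in the middle of the outside of the -y wall
- case_seat (a point): point midway between the two ledges, at the height of their tops: 46 mm above the case's origin, 48 mm below the rim. The ledges, 12 mm wide, run along the inside of the two x end walls; the separator lies on both, with about 3 mm free all round
- cover (a joint): angle of the wooden cover (94 x 110 x 8 mm): 0 = fully shut, 1.57 = upright, 2.3 = fully open, leaning outward past the +y wall. A balanced, stiffish hinge: it stays where left when well open, and lifts again by 0.1 to 0.4 if pushed down but not caught. The catch resists from about 0.09 on with some 7 N at the free edge, then snaps and holds the cover at 0 to 0.01
- cover_hinge (a point): middle of the hinge line, fixed on the case at its local (0, 55, 94) mm; the hinge runs along the case's x; the shut cover reaches from here 110 mm to the case's -y and lies 0 to 8 mm above it
- cover_edge (a point): middle of the cover's free edge, on its outer face (the face that is up when shut), 110 mm from the hinge line; a steel tongue 24 mm wide stands out 6 mm beyond the edge here and, shut, reaches 16 mm down past the rim
- separator: loose H-shaped plywood sheet, 71 mm (its x) x 88 mm (its y) x 8 mm, 40 g, lying flat; origin at the centre of its underside. In the middle of both its +y and -y sides is a finger notch, 35 mm wide along x and 22 mm deep, leaving a waist 44 mm wide across y to be pinched
- tray: fixed grey plastic tray, 138 mm (x) x 166 mm (y) x 42 mm high, origin at the centre of its underside, floor and walls 4 mm; two full-height partitions make three slots side by side along y (pitch 54 mm), each 130 mm long in x and 50 mm wide. The boxes lie lower than the walls, with finger room only at their two x ends
- tuner: loose green tuner pedal with a black screen and a footswitch mark on top, 68 x 44 x 34 mm (along its x, y, z), 160 g; origin at the centre of its underside; lies along one of the tray's slots. In the case there is finger room only at its long sides, so it must be set down on the board and taken again
- fuzz: loose yellow pedal in another slot of the tray, 64 x 42 x 32 mm (along its x, y, z), 160 g; origin at the centre of its underside; leave alone
- batteries: loose brown cardboard battery box in another slot of the tray, 60 x 42 x 30 mm (along its x, y, z), 140 g; origin at the centre of its underside; leave alone
- capo: loose steel capo lying flat on the board, about 80 x 36 x 15 mm, origin under its centre; leave alone
- slide: loose glass slide standing upright, tube 28 mm across and 65 mm high, origin at the centre of its underside; leave alone
- polish: loose small blue bottle standing upright, 34 mm across, 85 mm high, origin at the centre of its underside; leave alone
- screwdriver: loose blue screwdriver lying along its x, 190 mm long, handle about 30 mm thick, origin under its middle; leave alone
Not all that is in view belongs to the job. What is meant by the case is not pink, purple or turquoise, and is the larger of those in its own colour.

How it is judged:
On the way, in this order (a step that is already met when the one before it is completed fails the run):
1. the separator lies flat on the case's ledges, let go (horizontal distance between separator and case below 0.01 m and z of separator in the frame of case between 0.043 and 0.05 m and angle between separator's own z axis and vertical below 0.06 rad and contact force between the fingers and separator below 0.05 N and linear speed of separator below 0.03 m/s), for 0.2 s.
2. the tuner pedal stands right way up in the middle of the separator, long side along the hinge, let go (horizontal distance between separator and case below 0.01 m and z of separator in the frame of case between 0.043 and 0.05 m and angle between separator's own z axis and vertical below 0.06 rad and horizontal distance between tuner and separator below 0.02 m and z of tuner in the frame of separator between 0.005 and 0.012 m and angle between tuner's own z axis and vertical below 0.08 rad and angle between the x axis of tuner and the x axis of case, either way round below 0.3 rad and contact force between the fingers and tuner below 0.05 N and linear speed of tuner below 0.03 m/s), for 0.2 s.
3. the cover is held shut by its catch (horizontal distance between separator and case below 0.01 m and z of separator in the frame of case between 0.043 and 0.05 m and angle between separator's own z axis and vertical below 0.06 rad and horizontal distance between tuner and separator below 0.02 m and z of tuner in the frame of separator between 0.005 and 0.012 m and angle between tuner's own z axis and vertical below 0.08 rad and angle between the x axis of tuner and the x axis of case, either way round below 0.3 rad and value of joint cover below 0.03 rad), for 0.2 s.
At the end, for the whole second after the job is handed in: Separator flat on the ledges (centre within 10 mm of the case's, tilt under 0.06 rad), tuner right way up on the separator (within 20 mm of its centre, tilt under 0.08 rad, long side within 0.3 rad of the hinge direction), both at rest, cover shut at less than 0.03 rad with nothing pressing on it (all of step 3 and contact force between the fingers and separator below 0.05 N and linear speed of each of separator, tuner below 0.03 m/s and contact force between the fingers and tuner below 0.05 N and contact force between each of the arm, the fingers and cover below 0.05 N); the robot touches nothing.
It fails at once if another thing was shifted by more than 30 mm (distance of any of fuzz, batteries, capo, slide, polish, screwdriver from where it was at the start of the episode above 0.03 m).
It fails at once if the standing slide or bottle was tipped over (angle between any of slide, polish's own z axis and vertical above 0.5 rad).
It fails at once if the tuner was dropped into the case (horizontal distance between tuner and case below 0.05 m and contact force between the fingers and tuner below 0.05 N and linear speed of tuner above 0.35 m/s).
It also fails if it takes over 72 s, if anything falls off the work surface, if the arm or the gripper's body presses on something with over 40 N, if the wrist force passes 120 N, or if a joint passes its speed limit or range.

## Working session

There is one attempt and no reset: what is moved stays moved. The work goes in short steps, Python scripts to look and compute and a shell command to move; the robot and the scene stay as the last step left them, time stands still between calls to the robot, and variables do not carry over. Pictures are saved under pics/ and viewed, and the job is handed in when it is done.

```bash
mkdir -p pics
cat > h.py <<'E'
import numpy as np, cv2
from workcell import env
from scipy.spatial.transform import Rotation as R
def rot(q): return R.from_quat([q[1],q[2],q[3],q[0]]).as_matrix()
def world(c,r,col,d=None,z=None):
    ray=np.array([(col-c['cx'])/c['fx'],(r-c['cy'])/c['fy'],1.0]); M=rot(c['orientation']); o=np.array(c['origin'])
    w=M@ray
    if z is not None: return o+w*(z-o[2])/w[2]
    return o+w*d
def dep(c,r,col):
    r=int(round(r));col=int(round(col)); p=c['depth'][max(0,r-1):r+2,max(0,col-1):col+2]; p=p[p>0]
    return np.median(p) if p.size else 0
def cloud(c):
    v,u=np.mgrid[0:480,0:640]; d=c['depth']
    P=np.stack([(u-c['cx'])/c['fx']*d,(v-c['cy'])/c['fy']*d,d],-1)
    return P@rot(c['orientation']).T+np.array(c['origin'])
def save(c,n): cv2.imwrite('pics/'+n,cv2.cvtColor(c['pixels'],cv2.COLOR_RGB2BGR))
E
python3 - <<'E'
from h import *
print(env.nose_length); s=env.get_state(); print({k:np.round(v,3) for k,v in s.items()})
for n in ('top','side'):
    c=env.read_camera(n); save(c,n+'0.png'); print(n,c['fx'],c['cx'],c['cy'],np.round(c['origin'],3),np.round(c['orientation'],3)); np.save(n+'0.npy',c,allow_pickle=True)
    for t in ['case','case_seat','cover_hinge','cover_edge','separator','tray','tuner','capo','slide','polish','screwdriver']:
        for x in env.pinpoint(n,t)[:4]:
            r,k=x['location']; d=dep(c,r,k); print(n,t,round(x['score'],2),int(r),int(k),np.round(world(c,r,k,d),3))
E
```

```text
0.011
{'clock': np.float64(0.0), 'joint_pos': array([ 1.096,  0.314,  0.045,  1.304, -0.   ,  1.431]), 'qvel': array([ 0.001,  0.   , -0.   , -0.001, -0.002, -0.001]), 'tau': array([-2.0000e-03, -4.8063e+01,  2.9853e+01,  1.9000e-02,  0.0000e+00,
       -0.0000e+00]), 'tcp_pos': array([0.189, 0.543, 0.241]), 'orientation': array([-0.   ,  0.167,  0.986, -0.001]), 'wrist_force': array([ 0.313,  0.135, -0.2  ]), 'ft_torque': array([ 0.009, -0.014,  0.   ]), 'finger_gap': np.float64(0.086)}
top 498.82400138245424 317.3008497376337 247.06924837558415 [ 0.467 -0.072  1.367] [-0.037  0.714 -0.699  0.022]
top case 0.97 204 446 [ 0.689 -0.37   0.102]
top case 0.73 276 400 [ 0.506 -0.266  0.034]
top case 0.72 221 376 [ 0.647 -0.196  0.072]
top case 0.66 335 411 [ 0.354 -0.289  0.075]
top case_seat 0.93 220 379 [ 0.648 -0.204  0.071]
top case_seat 0.66 334 416 [ 0.357 -0.302  0.076]
top case_seat 0.55 273 399 [ 0.514 -0.263  0.034]
top cover_hinge 0.93 280 380 [ 0.491 -0.204  0.108]
top cover_hinge 0.92 222 367 [ 0.643 -0.173  0.065]
top cover_hinge 0.85 342 399 [ 0.334 -0.263  0.048]
top cove
[... 1238 characters left out ...]
5 493 [ 0.34  -0.264  0.073]
side cover_edge 0.84 200 355 [ 0.675 -0.246  0.073]
side cover_edge 0.82 154 395 [ 0.881 -0.669  0.002]
side cover_edge 0.68 189 405 [ 0.482 -0.163  0.198]
side cover_edge 0.64 182 501 [ 0.483 -0.58   0.067]
side separator 0.9 262 280 [ 0.681 -0.018  0.009]
side tray 0.78 396 205 [0.487 0.28  0.028]
side tuner 0.81 370 237 [0.485 0.225 0.038]
side tuner 0.71 230 410 [ 0.488 -0.204  0.09 ]
side tuner 0.65 390 202 [0.494 0.28  0.034]
side capo 0.61 323 354 [0.446 0.006 0.01 ]
side slide 0.67 296 204 [0.693 0.159 0.016]
side polish 0.75 274 346 [ 0.547 -0.081  0.016]
side polish 0.32 228 411 [ 0.485 -0.201  0.098]
side screwdriver 0.91 260 223 [ 0.787  0.056 -0.   ]
```

View pics/top0.png

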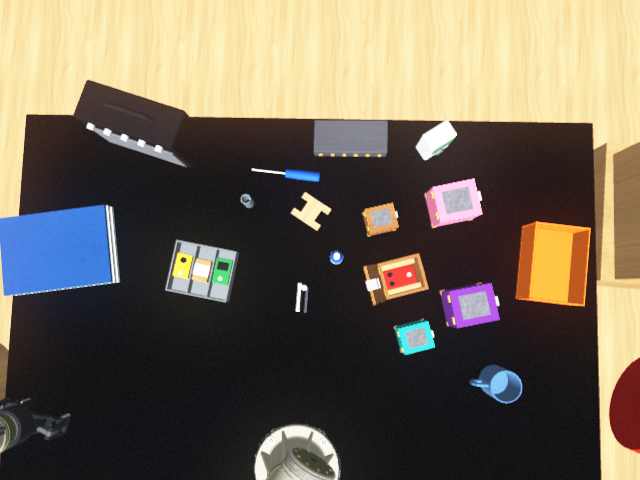

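View pics/side0.png

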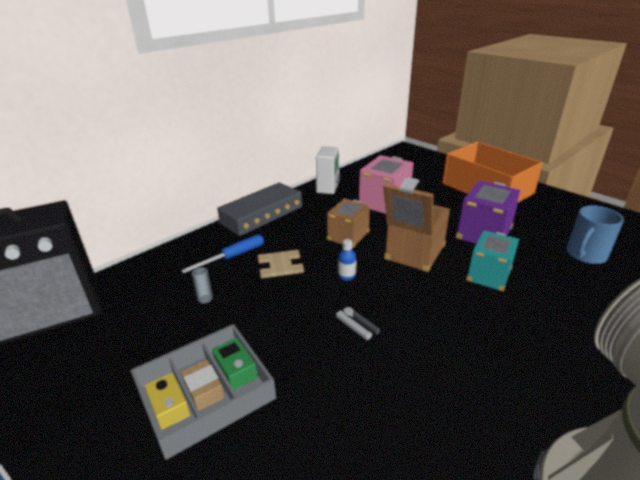

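Run:
```python
from h import *
c=np.load('top0.npy',allow_pickle=True).item()
im=cv2.cvtColor(c['pixels'],cv2.COLOR_RGB2BGR)[180:380,340:500]
cv2.imwrite('pics/crop_case.png',cv2.resize(im,None,fx=3,fy=3,interpolation=cv2.INTER_CUBIC)) 
im=cv2.cvtColor(c['pixels'],cv2.COLOR_RGB2BGR)[180:330,160:360]
cv2.imwrite('pics/crop_tray.png',cv2.resize(im,None,fx=4,fy=4,interpolation=cv2.INTER_CUBIC))
```

```text
(no output)
```

View pics/crop_case.png

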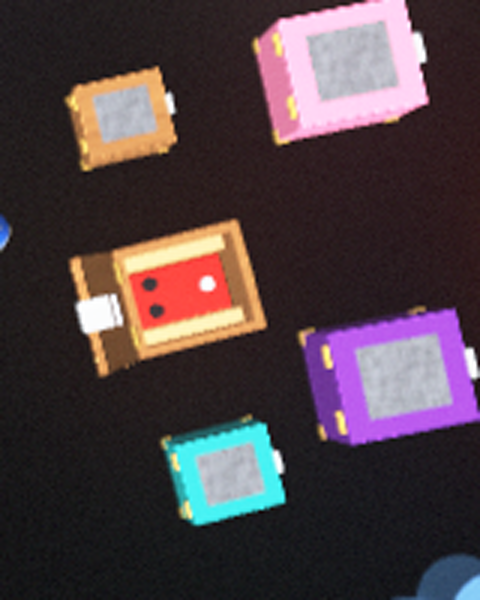

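View pics/crop_tray.png

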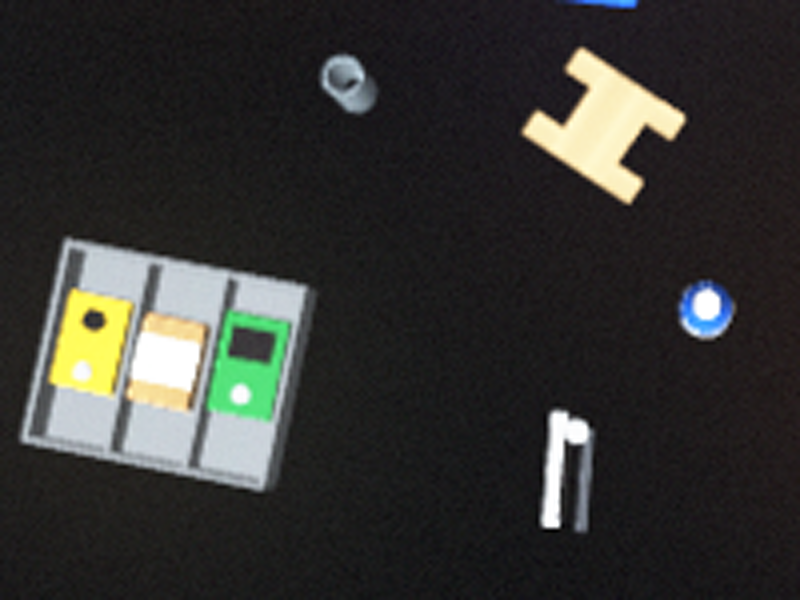

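The brown boxes are the open one at (row 278, col 400) and the smaller closed one at (218, 379). Pink, purple and turquoise are excluded. The open brown one is the larger, and the enlarged crop shows the red pedal and ledges inside it, so that is the case. Its hinge and cover are on the image left (world +y). The tuner is the green one at (270, 223), in the right-hand slot.

```bash
cat > meas.py <<'E'
from h import *
def rect(P):
    (c,s,a)=cv2.minAreaRect((P[:,:2]*1000).astype(np.float32)); return np.round(c,1),np.round(s,1),round(a,1)
def show(name,P): print(name,len(P),rect(P),'z',np.round(np.percentile(P[:,2],[5,50,95])*1000,1))
E
python3 - <<'E'
from meas import *
c=np.load('top0.npy',allow_pickle=True).item(); P=cloud(c); ok=c['depth']>0
hsv=cv2.cvtColor(c['pixels'],cv2.COLOR_RGB2HSV)
v,u=np.mgrid[0:480,0:640]
def box(r0,r1,c0,c1): return ok&(v>=r0)&(v<r1)&(u>=c0)&(u<c1)
m=box(245,310,362,432); z=P[...,2]
show('rim',P[m&(abs(z-.094)<.006)])
show('casebase>.03',P[m&(z>.03)])
show('cover',P[m&(z>.105)])
Q=P[m&(z>.105)&(u<395)]; print('cover top',Q[np.argmax(Q[:,2])])
show('sep',P[box(185,235,285,335)&(hsv[...,2]>120)&(z<.03)])
g=box(235,310,205,240)&(hsv[...,0]>45)&(hsv[...,0]<80)&(hsv[...,1]>120)
show('tuner',P[g&(z>.03)])
show('trayrim',P[box(235,310,160,245)&(abs(z-.042)<.003)])
show('slide',P[box(190,212,235,260)&(z>.05)]); show('polish',P[box(240,270,320,350)&(z>.05)])
show('capo',P[box(278,320,290,315)&(z>.006)]); 
show('brown',P[box(200,240,360,402)&(z>.05)]);show('turq',P[box(315,358,390,440)&(z>.05)]);show('pink',P[box(175,230,420,485)&(z>.05)]);show('purp',P[box(280,332,440,502)&(z>.05)])
s=np.load('side0.npy',allow_pickle=True).item(); P2=cloud(s); z2=P2[...,2]
m2=np.zeros_like(z2,bool); m2[180:275,383:450]=1; m2&=s['depth']>0
show('side case',P2[m2&(z2>.03)&(z2<.1)])
show('side cover',P2[m2&(z2>.105)&(P2[...,1]>-.26)])
Q=P2[m2&(z2>.105)&(P2[...,1]>-.26)&(P2[...,0]<.6)]
C=Q.mean(0); w,V=np.linalg.eigh(np.cov((Q-C).T)); print('cover plane n',V[:,0],C)
E
```

```text
rim 499 (array([ 504.2, -261.3]), array([ 94.1, 113.2]), 15.7) z [89.3 93.5 97.9]
casebase>.03 2046 (array([ 498.2, -240.4]), array([ 94. , 160.4]), 15.3) z [ 31.9  89.5 202. ]
cover 536 (array([ 482.7, -184.4]), array([93.7, 44.2]), 15.1) z [111.1 186.4 207.4]
cover top [ 0.47523484 -0.19273878  0.21305374]
sep 683 (array([682.5, -21.1]), array([91.4, 74.6]), 57.9) z [-0.8  6.7 11.7]
tuner 279 (array([509.6, 211.4]), array([43.8, 64.9]), 79.7) z [33.4 37.3 41.5]
trayrim 479 (array([508.4, 267.3]), array([167.3, 137.7]), 80.1) z [39.1 40.9 44.2]
slide 56 (array([700. , 149.6]), array([26. , 24.4]), 46.8) z [51.  63.1 68.8]
polish 117 (array([552.6, -94. ]), array([31.7, 29.1]), 1.0) z [51.1 59.5 85. ]
capo 226 (array([442.9,  -2.2]), array([108.2,  49.3]), 3.0) z [ 6.5  9.4 13.8]
brown 795 (array([ 656.5, -208.9]), array([66.4, 85.7]), 14.5) z [65.  70.4 74.8]
turq 937 (array([ 348.9, -302. ]), array([69.3, 89.4]), 16.2) z [68.  73.7 78. ]
pink 1834 (array([ 701.2, -399.5]), array([ 94.7, 122.2]), 12.8) z [ 69.  100.8 105.2]
purp 1893 (array([ 435.5, -441.2]), array([ 94.4, 122.4]), 12.4) z [ 74.1 100.9 105.5]
side case 1837 (array([ 552.4, -309. ]), array([135.9, 286.4]), 41.2) z [34.  68.6 95.6]
side cover 1892 (array([ 485.8, -179.4]), array([95. , 40.8]), 14.9) z [111.5 160.9 203.3]
cover plane n [-0.26091187  0.91883949 -0.29607261] [ 0.48359363 -0.17933676  0.15943713]
```

```bash
cat > plan.py <<'E'
import sys
from h import *
# usage: plan.py x y z jawdeg nrows   (jaw = direction of tool y in the world, mod 180); '-' keeps the present one
s=env.get_state(); p=np.array(s['tcp_pos']); M=rot(s['orientation']); jaw=np.degrees(np.arctan2(M[1,1],M[0,1]))
a=[None if q=='-' else float(q) for q in sys.argv[1:6]]
t=np.array([p[i] if a[i] is None else a[i] for i in range(3)]); j=jaw if a[3] is None else a[3]; n=int(a[4] or 5)
d=(j-jaw+90)%180-90
print('now',np.round(p,4),'jaw',round(jaw,2),'clk',round(float(s['clock']),2),'F',np.round(s['wrist_force'],1),'gap',round(float(s['finger_gap'])*1000,1),'q6',round(float(s['joint_pos'][5]),2))
D=(t-p)/n
for i in range(n):
    y=np.radians(jaw+d*i/n); ty=np.array([np.cos(y),np.sin(y),0]); tx=np.array([np.sin(y)*-1*-1,-np.cos(y),0])*-1 
    # z down: x = y × z
    tx=np.cross(ty,[0,0,-1.]); print(i+1,np.round([D@tx/.8,D@ty/.8,-D[2]/.8],4),'turn',round(-d/n/5,3))
E
python3 - <<'E'
from h import *
M=rot(env.get_state()['orientation']);print(np.round(M,3))
E
python3 plan.py .682 -.021 .12 57.9 20
```

```text
[[-0.944  0.329  0.   ]
 [ 0.329  0.944  0.   ]
 [ 0.     0.    -1.   ]]
now [0.189  0.5431 0.2423] jaw 70.82 clk 1.2 F [-0.   0.5  0.5] gap 85.3 q6 1.43
1 [-0.0407 -0.0232  0.0076] turn 0.129
2 [-0.0409 -0.0227  0.0076] turn 0.129
3 [-0.0412 -0.0222  0.0076] turn 0.129
4 [-0.0414 -0.0218  0.0076] turn 0.129
5 [-0.0417 -0.0213  0.0076] turn 0.129
6 [-0.0419 -0.0208  0.0076] turn 0.129
7 [-0.0422 -0.0204  0.0076] turn 0.129
8 [-0.0424 -0.0199  0.0076] turn 0.129
9 [-0.0426 -0.0194  0.0076] turn 0.129
10 [-0.0428 -0.0189  0.0076] turn 0.129
11 [-0.043  -0.0184  0.0076] turn 0.129
12 [-0.0432 -0.018   0.0076] turn 0.129
13 [-0.0434 -0.0175  0.0076] turn 0.129
14 [-0.0436 -0.017   0.0076] turn 0.129
15 [-0.0438 -0.0165  0.0076] turn 0.129
16 [-0.044  -0.016   0.0076] turn 0.129
17 [-0.0442 -0.0155  0.0076] turn 0.129
18 [-0.0444 -0.015   0.0076] turn 0.129
19 [-0.0445 -0.0145  0.0076] turn 0.129
20 [-0.0447 -0.014   0.0076] turn 0.129
```

```bash
python3 -m creep '{"hand":[60,60,60,60,60],"delta_pos":[[-0.041,-0.023,0.005],[-0.041,-0.023,0.005],[-0.041,-0.022,0.005],[-0.041,-0.022,0.005],[-0.042,-0.021,0.005]],"turn":[0.13,0.13,0.13,0.13,0.13]}' 40
python3 -m creep '{"hand":[60,60,60,60,60],"delta_pos":[[-0.042,-0.021,0.005],[-0.042,-0.02,0.005],[-0.042,-0.02,0.005],[-0.043,-0.019,0.005],[-0.043,-0.019,0.005]],"turn":[0.13,0.13,0.13,0.13,0.13]}'
python3 -m creep '{"hand":[60,60,60,60,60],"delta_pos":[[-0.043,-0.018,0.005],[-0.043,-0.018,0.005],[-0.043,-0.017,0.005],[-0.044,-0.017,0.005],[-0.044,-0.016,0.005]],"turn":[0.13,0.13,0.13,0.13,0.13]}'
python3 plan.py .6825 -.021 .06 57.9 7
```

```text
clock: 1.62
tcp_pos: [0.3129, 0.401, 0.2223]
orientation: [0.0, 0.194, 0.981, 0.0]
wrist_force: [1.2, -0.3, -0.4]
finger_gap: 0.0596
clock: 2.03
tcp_pos: [0.4367, 0.2599, 0.2024]
orientation: [0.0, 0.223, 0.975, 0.0]
wrist_force: [-0.2, 0.5, -0.0]
finger_gap: 0.0599
clock: 2.45
tcp_pos: [0.5602, 0.1197, 0.1823]
orientation: [0.0, 0.25, 0.968, 0.0]
wrist_force: [0.8, 0.3, 0.1]
finger_gap: 0.0602
now [0.5602 0.1197 0.1823] jaw 61.02 clk 2.45 F [0.8 0.3 0.1] gap 60.2 q6 0.58
1 [-0.0313 -0.0114  0.0218] turn 0.089
2 [-0.0314 -0.0112  0.0218] turn 0.089
3 [-0.0314 -0.0109  0.0218] turn 0.089
4 [-0.0315 -0.0107  0.0218] turn 0.089
5 [-0.0316 -0.0104  0.0218] turn 0.089
6 [-0.0317 -0.0102  0.0218] turn 0.089
7 [-0.0318 -0.0099  0.0218] turn 0.089
```

```bash
python3 -m creep '{"hand":[60,60,60,60,60],"delta_pos":[[-0.044,-0.0155,0.02],[-0.044,-0.015,0.02],[-0.044,-0.015,0.03],[-0.044,-0.015,0.035],[-0.044,-0.014,0.035]],"turn":[0.125,0.125,0.125,0.125,0.125]}'
python3 plan.py .6825 -.021 .015 57.9 4
python3 - <<'E'
from h import *
for n in ('top','side'):
    c=env.read_camera(n); save(c,n+'1.png')
im=[cv2.imread('pics/top1.png')[180:260,260:360],cv2.imread('pics/side1.png')[200:300,220:345]]
cv2.imwrite('pics/c1.png',np.hstack([cv2.resize(i,(400,int(i.shape[0]*400/i.shape[1])))[:320] for i in im]))
E
```

```text
clock: 2.87
tcp_pos: [0.6763, -0.0129, 0.0767]
orientation: [0.001, 0.277, 0.961, 0.0]
wrist_force: [0.5, 0.9, -1.3]
finger_gap: 0.0604
now [ 0.6763 -0.0129  0.0767] jaw 57.89 clk 2.87 F [ 0.5  0.9 -1.3] gap 60.4 q6 0.42
1 [-0.003  -0.0011  0.0193] turn -0.001
2 [-0.003  -0.0011  0.0193] turn -0.001
3 [-0.003  -0.0011  0.0193] turn -0.001
4 [-0.003  -0.0011  0.0193] turn -0.001
```

View pics/c1.png

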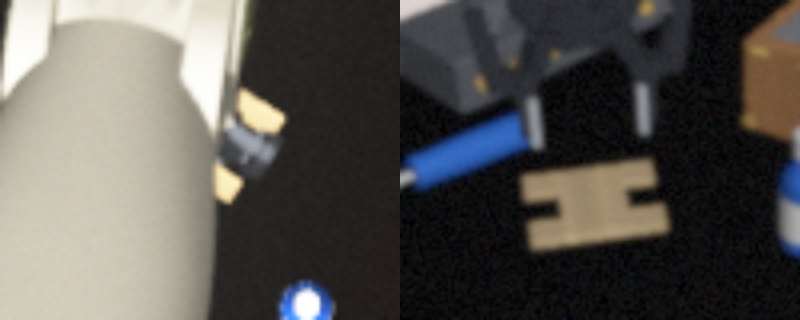

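The side crop shows the two fingers above the separator, lined up with its two notches. The top view is mostly hidden by the arm. I'll go lower and correct.

```bash
python3 -m creep '{"hand":[60,60,60,60,60],"delta_pos":[[0,0,0.02],[0,0,0.01],[0,0,0.01],[0,0,0],[0,0,0]],"turn":[0,0,0,0,0]}'
python3 plan.py .6825 -.021 .012 57.9 4
```

```text
clock: 3.38
tcp_pos: [0.6745, -0.0105, 0.0458]
orientation: [-0.0, 0.276, 0.961, 0.0]
wrist_force: [-0.3, 0.3, 0.1]
finger_gap: 0.0602
now [ 0.6745 -0.0105  0.0458] jaw 58.0 clk 3.38 F [-0.3  0.3  0.1] gap 60.2 q6 0.42
1 [-0.0039 -0.0015  0.0106] turn 0.005
2 [-0.0039 -0.0015  0.0106] turn 0.005
3 [-0.0039 -0.0015  0.0106] turn 0.005
4 [-0.0039 -0.0015  0.0106] turn 0.005
```

```bash
python3 -m creep '{"hand":[60,60,60,60,60],"delta_pos":[[-0.008,-0.003,0.01],[-0.008,-0.003,0.01],[0,0,0.01],[0,0,0.006],[0,0,0]],"turn":[0,0,0,0,0]}'
python3 -m creep '{"hand":[58,58,58,58,58],"delta_pos":[[0,0,0.003],[0,0,0.002],[0,0,0],[0,0,0],[0,0,0]],"turn":[0,0,0,0,0]}'
python3 plan.py .6825 -.021 .012 57.9 4
python3 - <<'E'
from h import *
c=env.read_camera('side'); save(c,'side2.png')
cv2.imwrite('pics/c2.png',cv2.resize(cv2.imread('pics/side2.png')[200:300,220:345],(750,600),interpolation=cv2.INTER_CUBIC))
E
```

```text
clock: 3.8
tcp_pos: [0.682, -0.0221, 0.0146]
orientation: [-0.002, 0.276, 0.961, -0.0]
wrist_force: [-0.3, -0.3, -0.8]
finger_gap: 0.0604
clock: 4.22
tcp_pos: [0.6835, -0.022, 0.013]
orientation: [0.0, 0.276, 0.961, 0.0]
wrist_force: [0.4, -0.5, 0.9]
finger_gap: 0.0576
now [ 0.6835 -0.022   0.013 ] jaw 57.95 clk 4.22 F [ 0.4 -0.5  0.9] gap 57.6 q6 0.41
1 [0.0004 0.0001 0.0003] turn 0.002
2 [0.0004 0.0001 0.0003] turn 0.002
3 [0.0004 0.0001 0.0003] turn 0.002
4 [0.0004 0.0001 0.0003] turn 0.002
```

View pics/c2.png

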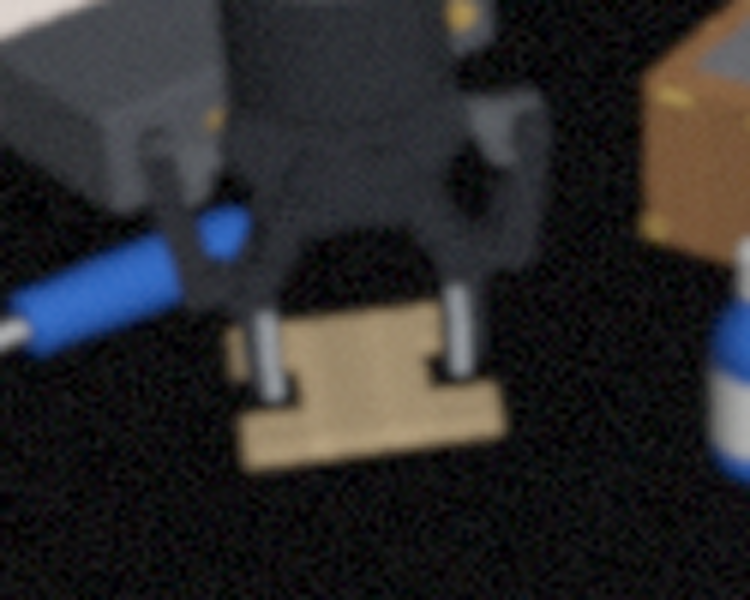

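The fingers are in both notches, close to the waist. I'll lower 2 mm and close.

```bash
python3 -m creep '{"hand":[58,50,38,38,38],"delta_pos":[[0,0,0.0025],[0,0,0],[0,0,0],[0,0,0],[0,0,0]],"turn":[0,0,0,0,0]}' 40
python3 -m creep '{"hand":[38,38,38,38,38],"delta_pos":[[0,0,0],[0,0,-0.01],[0,0,-0.02],[0,0,-0.03],[0,0,-0.03]],"turn":[0,0,0,0,0]}' 40
python3 plan.py .504 -.2605 .18 105.3 10
python3 - <<'E'
from h import *
c=env.read_camera('side'); save(c,'side3.png')
cv2.imwrite('pics/c3.png',cv2.resize(cv2.imread('pics/side3.png')[160:300,200:375],(750,600),interpolation=cv2.INTER_CUBIC))
E
```

```text
clock: 4.68
tcp_pos: [0.6834, -0.0221, 0.0109]
orientation: [0.0, 0.276, 0.961, 0.0]
wrist_force: [-0.4, 0.3, 2.0]
finger_gap: 0.0428
clock: 5.1
tcp_pos: [0.6823, -0.0219, 0.0828]
orientation: [-0.001, 0.276, 0.961, -0.0]
wrist_force: [0.6, -0.8, -0.7]
finger_gap: 0.0422
now [ 0.6823 -0.0219  0.0828] jaw 57.94 clk 5.1 F [ 0.6 -0.8 -0.7] gap 42.2 q6 0.41
1 [ 0.0031 -0.0371 -0.0122] turn -0.947
2 [ 0.0061 -0.0367 -0.0122] turn -0.947
3 [ 0.0091 -0.0361 -0.0122] turn -0.947
4 [ 0.0121 -0.0352 -0.0122] turn -0.947
5 [ 0.0149 -0.0341 -0.0122] turn -0.947
6 [ 0.0177 -0.0327 -0.0122] turn -0.947
7 [ 0.0203 -0.0312 -0.0122] turn -0.947
8 [ 0.0228 -0.0294 -0.0122] turn -0.947
9 [ 0.0252 -0.0274 -0.0122] turn -0.947
10 [ 0.0274 -0.0252 -0.0122] turn -0.947
```

View pics/c3.png

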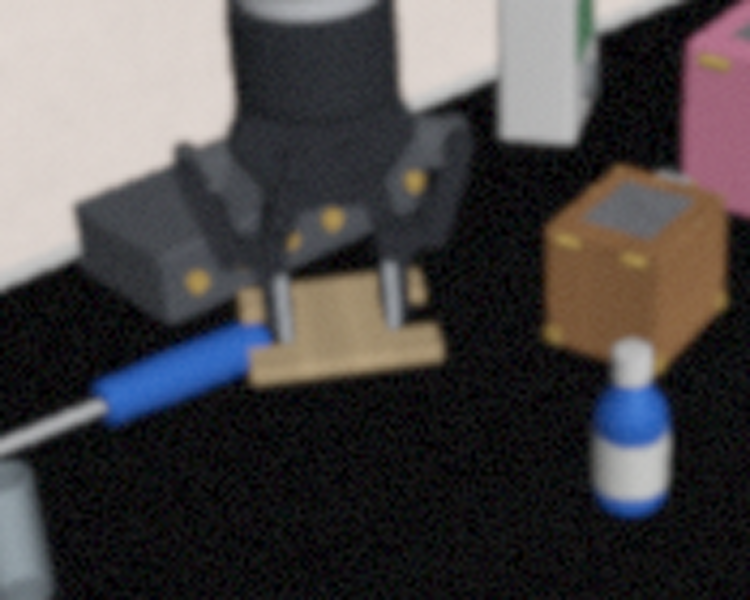

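```bash
python3 plan.py .655 -.20 .185 105.3 10
```

```text
now [ 0.6856 -0.0224  0.0893] jaw 57.95 clk 5.15 F [ 2.1 -0.1  3.1] gap 42.9 q6 0.41
1 [-0.0085 -0.0208 -0.012 ] turn -0.947
2 [-0.0068 -0.0215 -0.012 ] turn -0.947
3 [-0.005 -0.022 -0.012] turn -0.947
4 [-0.0032 -0.0223 -0.012 ] turn -0.947
5 [-0.0013 -0.0225 -0.012 ] turn -0.947
6 [ 0.0005 -0.0225 -0.012 ] turn -0.947
7 [ 0.0024 -0.0224 -0.012 ] turn -0.947
8 [ 0.0042 -0.0221 -0.012 ] turn -0.947
9 [ 0.0061 -0.0217 -0.012 ] turn -0.947
10 [ 0.0078 -0.0211 -0.012 ] turn -0.947
```

```bash
python3 -m creep '{"hand":[38,38,38,38,38],"delta_pos":[[-0.0085,-0.02,-0.015],[-0.007,-0.021,-0.015],[-0.005,-0.022,-0.015],[-0.003,-0.022,-0.015],[-0.001,-0.022,-0.015]],"turn":[-0.95,-0.95,-0.95,-0.95,-0.95]}'
python3 -m creep '{"hand":[38,38,38,38,38],"delta_pos":[[0,-0.022,-0.012],[0.002,-0.022,-0.012],[0.004,-0.022,-0.011],[0.006,-0.022,-0.01],[0.008,-0.021,0]],"turn":[-0.95,-0.95,-0.95,-0.95,-0.95]}'
python3 plan.py .504 -.2605 .18 105.3 6
```

```text
clock: 5.57
tcp_pos: [0.6681, -0.11, 0.1435]
orientation: [0.0, 0.07, 0.998, 0.0]
wrist_force: [0.7, -0.2, -0.4]
finger_gap: 0.0429
clock: 5.98
tcp_pos: [0.6548, -0.1988, 0.1811]
orientation: [0.001, -0.136, 0.991, -0.001]
wrist_force: [-0.6, -0.5, 0.6]
finger_gap: 0.0422
now [ 0.6548 -0.1988  0.1811] jaw 105.68 clk 5.98 F [-0.6 -0.5  0.6] gap 42.2 q6 -0.69
1 [ 0.0337 -0.0039  0.0002] turn 0.013
2 [ 0.0337 -0.0039  0.0002] turn 0.013
3 [ 0.0337 -0.004   0.0002] turn 0.013
4 [ 0.0337 -0.004   0.0002] turn 0.013
5 [ 0.0337 -0.004   0.0002] turn 0.013
6 [ 0.0337 -0.0041  0.0002] turn 0.013
```

```bash
python3 -m creep '{"hand":[38,38,38,38,38],"delta_pos":[[0.04,-0.005,0],[0.04,-0.005,0],[0.04,-0.005,0],[0.04,-0.005,0],[0.04,-0.004,0]],"turn":[0.03,0,0,0,0]}'
python3 -m creep '{"hand":[38,38,38,38,38],"delta_pos":[[0.0025,0,0.02],[0,0,0.01],[0,0,0],[0,0,0],[0,0,0]],"turn":[0.02,0,0,0,0]}'
python3 plan.py .504 -.2605 .15 105.3 3
python3 - <<'E'
from h import *
for n in ('top','side'):
    c=env.read_camera(n); save(c,n+'4.png'); np.save(n+'4.npy',c,allow_pickle=True)
a=cv2.imread('pics/top4.png')[220:340,330:480]; b=cv2.imread('pics/side4.png')[140:290,350:500]
cv2.imwrite('pics/c4.png',np.hstack([cv2.resize(a,(500,400)),cv2.resize(b,(400,400))])[:,:]) if 0 else cv2.imwrite('pics/c4.png',np.hstack([cv2.resize(a,(400,320)),cv2.resize(b,(320,320))]))
E
```

```text
clock: 6.4
tcp_pos: [0.5035, -0.2588, 0.1788]
orientation: [0.0, -0.133, 0.991, -0.0]
wrist_force: [-0.0, -0.2, 0.3]
finger_gap: 0.0424
clock: 6.82
tcp_pos: [0.504, -0.2586, 0.1549]
orientation: [0.0, -0.133, 0.991, -0.0]
wrist_force: [-0.1, -0.2, -0.4]
finger_gap: 0.0426
now [ 0.504  -0.2586  0.1549] jaw 105.26 clk 6.82 F [-0.1 -0.2 -0.4] gap 42.6 q6 -0.88
1 [ 0.0002 -0.0007  0.002 ] turn -0.003
2 [ 0.0002 -0.0007  0.002 ] turn -0.003
3 [ 0.0002 -0.0007  0.002 ] turn -0.003
```

View pics/c4.png

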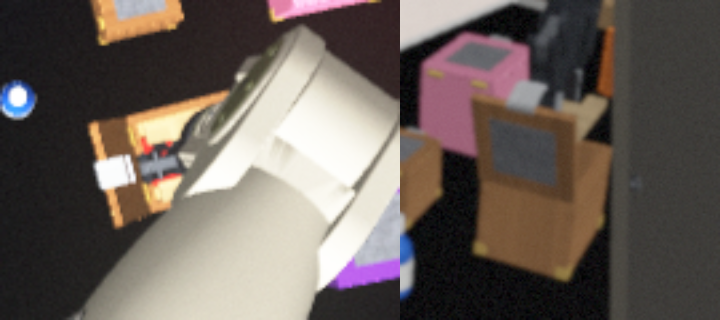

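View pics/side4.png

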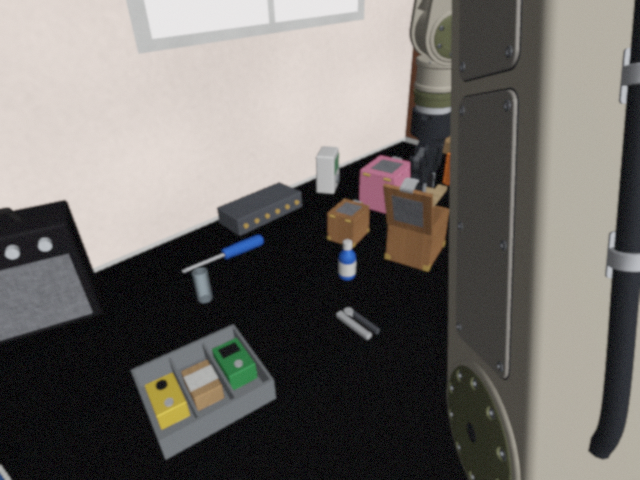

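Run:
```python
from meas import *
y=np.radians(15.3); Rc=np.array([[np.cos(y),np.sin(y)],[-np.sin(y),np.cos(y)]]); cen=np.array([.504,-.2605])
for n in ('top','side'):
    c=np.load(n+'4.npy',allow_pickle=True).item(); P=cloud(c); hsv=cv2.cvtColor(c['pixels'],cv2.COLOR_RGB2HSV)
    L=(P[...,:2]-cen)@Rc.T; z=P[...,2]
    col=(hsv[...,0]>12)&(hsv[...,0]<30)&(hsv[...,2]>110)
    m=(abs(L[...,0])<.06)&(abs(L[...,1])<.06)&(z>.13)&(z<.17)&(c['depth']>0)
    for nm,k in(('all',m),('wood',m&col)):
        q=L[k]*1000; print(n,nm,len(q), q.size and np.round(np.percentile(q,[1,5,50,95,99],axis=0).T,1), q.size and np.round(np.median(z[k]),4))
c=np.load('top0.npy',allow_pickle=True).item(); P=cloud(c); L=(P[...,:2]-cen)@Rc.T*1000; z=P[...,2]
m=(abs(z-.094)<.006)&(c['depth']>0)&(abs(L[...,0])<65)&(abs(L[...,1])<75)
q=L[m]; 
print('rim x',np.percentile(q[:,0],[1,3,97,99]),'y',np.percentile(q[:,1],[1,3,97,99]))
for lo in range(-62,-40,3): print(lo,((q[:,1]>=lo)&(q[:,1]<lo+3)).sum(), end=' ')
h=cv2.cvtColor(c['pixels'],cv2.COLOR_RGB2HSV)
red=((h[...,0]<6)|(h[...,0]>174))&(h[...,1]>150)&(abs(L[...,0])<45)&(abs(L[...,1])<50)&(z<.06)&(c['depth']>0)
q=L[red];print('red',np.percentile(q,[1,5,95,99],axis=0).T,np.median(z[red]))
led=(abs(z-.046)<.005)&(abs(L[...,0])<45)&(abs(L[...,1])<55)&(c['depth']>0)&~red; q=L[led]; print('ledge',np.percentile(q,[1,3,97,99],axis=0).T)
```

```text
top all 166 [[-36.5 -32.5  21.1  32.2  32.8]
 [  2.7  10.1  33.1  45.6  46.5]] 0.151
top wood 162 [[-36.5 -32.6  21.4  32.2  32.8]
 [  2.6   9.9  32.9  45.6  46.4]] 0.151
side all 273 [[-33.7 -33.3 -21.7  -0.5   2. ]
 [-40.8 -36.2 -11.8  31.4  42. ]] 0.1528
side wood 214 [[-33.7 -33.4 -25.7  -4.5   0.3]
 [-40.7 -36.5  -7.8  32.5  42.7]] 0.1526
rim x [-46.6791813  -46.0767709   45.99898365  46.68783723] y [-56.76428074 -55.95819627  53.9155206   55.1415395 ]
-62 0 -59 15 -56 44 -53 45 -50 27 -47 10 -44 8 -41 5 red [[-23.1864781  -21.23913539  23.00269277  25.15945428]
 [-43.67838858 -40.618002    33.80060691  36.68751474]] 0.03356921291848436
ledge [[-38.89168384 -38.63259951  38.21026126  38.82126643]
 [-49.62126074 -49.0741037   35.9266163   37.94851795]]
```

```bash
python3 -m creep '{"hand":[38,38,38,38,38],"delta_pos":[[-0.001,-0.003,0.01],[0,0,0.02],[0,0,0.02],[0,0,0.02],[0,0,0.01]],"turn":[0,0,0,0,0]}'
python3 -m creep '{"hand":[38,38,38,38,38],"delta_pos":[[0,0,0.01],[0,0,0.01],[0,0,0.008],[0,0,0.004],[0,0,0]],"turn":[0,0,0,0,0]}'
python3 plan.py .504 -.2605 .057 105.3 3
```

```text
clock: 7.33
tcp_pos: [0.5041, -0.2604, 0.0884]
orientation: [-0.001, -0.132, 0.991, 0.001]
wrist_force: [0.4, -0.8, -0.6]
finger_gap: 0.0426
clock: 7.75
tcp_pos: [0.5042, -0.2608, 0.0644]
orientation: [-0.0, -0.132, 0.991, 0.0]
wrist_force: [0.3, 0.7, -0.8]
finger_gap: 0.0426
now [ 0.5042 -0.2608  0.0644] jaw 105.19 clk 7.75 F [ 0.3  0.7 -0.8] gap 42.6 q6 -0.88
1 [0.0001 0.0002 0.0031] turn -0.007
2 [0.0001 0.0002 0.0031] turn -0.007
3 [0.0001 0.0002 0.0031] turn -0.007
```

Now well inside the rim with no contact force. Next are the last few millimetres.

```bash
python3 -m creep '{"hand":[38,38,38,38,38],"delta_pos":[[0,0,0.003],[0,0,0.003],[0,0,0.0015],[0,0,0],[0,0,0]],"turn":[0,0,0,0,0]}'
python3 plan.py - - .057 - 1
python3 -m creep '{"hand":[38,38,38,38,38],"delta_pos":[[0,0,0.001],[0,0,0.001],[0,0,0],[0,0,0],[0,0,0]],"turn":[0,0,0,0,0]}'
python3 plan.py - - .057 - 1
```

```text
clock: 8.17
tcp_pos: [0.5049, -0.2612, 0.0598]
orientation: [0.001, -0.132, 0.991, -0.0]
wrist_force: [-0.3, 0.4, 2.8]
finger_gap: 0.0432
now [ 0.5049 -0.2612  0.0598] jaw 105.2 clk 8.17 F [-0.3  0.4  2.8] gap 43.2 q6 -0.88
1 [0.     0.     0.0035] turn -0.0
clock: 8.58
tcp_pos: [0.5051, -0.2613, 0.0595]
orientation: [0.001, -0.132, 0.991, -0.001]
wrist_force: [-2.7, 1.1, 13.6]
finger_gap: 0.0423
now [ 0.5051 -0.2613  0.0595] jaw 105.2 clk 8.58 F [-2.7  1.1 13.6] gap 42.3 q6 -0.88
1 [0.     0.     0.0031] turn -0.0
```

Firm contact (13.6 N) with the TCP at z = 0.0596, so the separator is on the ledges. I'll release a little and rise.

```bash
python3 -m creep '{"hand":[46,50,54,54,54],"delta_pos":[[0,0,-0.001],[0,0,-0.001],[0,0,0],[0,0,0],[0,0,0]],"turn":[0,0,0,0,0]}'
python3 plan.py - - .057 - 1
python3 -m creep '{"hand":[54,54,54,54,54],"delta_pos":[[0,0,-0.01],[0,0,-0.02],[0,0,-0.04],[0,0,-0.05],[0,0,-0.05]],"turn":[0,0,0,0,0]}'
python3 plan.py .63 -.12 .24 - 5
```

```text
clock: 9.0
tcp_pos: [0.5064, -0.2637, 0.0606]
orientation: [0.002, -0.132, 0.991, -0.003]
wrist_force: [0.4, -6.7, 6.2]
finger_gap: 0.0538
now [ 0.5064 -0.2637  0.0606] jaw 105.13 clk 9.0 F [ 0.4 -6.7  6.2] gap 53.8 q6 -0.88
1 [0.     0.     0.0044] turn -0.0
clock: 9.42
tcp_pos: [0.5032, -0.2597, 0.1951]
orientation: [-0.001, -0.132, 0.991, 0.002]
wrist_force: [0.5, -0.5, 0.1]
finger_gap: 0.0541
now [ 0.5032 -0.2597  0.1951] jaw 105.2 clk 9.42 F [ 0.5 -0.5  0.1] gap 54.1 q6 -0.88
1 [-0.0397  0.0254 -0.0112] turn -0.0
2 [-0.0397  0.0254 -0.0112] turn -0.0
3 [-0.0397  0.0254 -0.0112] turn -0.0
4 [-0.0397  0.0254 -0.0112] turn -0.0
5 [-0.0397  0.0254 -0.0112] turn -0.0
```

```bash
python3 -m creep '{"hand":[54,54,54,54,54],"delta_pos":[[0,0,-0.04],[0,0.01,-0.045],[0,0.04,-0.02],[0,0.05,0],[0,0.05,0]],"turn":[0,0,0,-0.5,-1]}'
python3 plan.py .5 .211 .2 170 12
```

```text
clock: 9.83
tcp_pos: [0.4715, -0.1449, 0.28]
orientation: [0.001, -0.197, 0.98, -0.0]
wrist_force: [0.0, 0.4, -0.6]
finger_gap: 0.0539
now [ 0.4715 -0.1449  0.28  ] jaw 112.74 clk 9.83 F [ 0.   0.4 -0.6] gap 53.9 q6 -0.86
1 [-0.0171  0.033   0.0083] turn -0.954
2 [-0.0198  0.0315  0.0083] turn -0.954
3 [-0.0223  0.0298  0.0083] turn -0.954
4 [-0.0247  0.0278  0.0083] turn -0.954
5 [-0.0269  0.0256  0.0083] turn -0.954
6 [-0.029   0.0233  0.0083] turn -0.954
7 [-0.0308  0.0208  0.0083] turn -0.954
8 [-0.0324  0.0182  0.0083] turn -0.954
9 [-0.0338  0.0154  0.0083] turn -0.954
10 [-0.035   0.0126  0.0083] turn -0.954
11 [-0.0359  0.0096  0.0083] turn -0.954
12 [-0.0366  0.0066  0.0083] turn -0.954
```

```bash
python3 -m creep '{"hand":[75,75,75,75,75],"delta_pos":[[-0.017,0.033,0.002],[-0.02,0.0315,0.002],[-0.022,0.03,0.002],[-0.025,0.028,0.002],[-0.027,0.0255,0.002]],"turn":[-0.95,-0.95,-0.95,-0.95,-0.95]}'
python3 - <<'E'
from meas import *
y=np.radians(15.3); Rc=np.array([[np.cos(y),np.sin(y)],[-np.sin(y),np.cos(y)]]); cen=np.array([.504,-.2605])
ty=np.radians(-10); Rt=np.array([[np.cos(ty),np.sin(ty)],[-np.sin(ty),np.cos(ty)]]); ct=np.array([.4991,.2141])
for n in ('top','side'):
    c=env.read_camera(n); save(c,n+'5.png'); np.save(n+'5.npy',c,allow_pickle=True)
    P=cloud(c); hsv=cv2.cvtColor(c['pixels'],cv2.COLOR_RGB2HSV); z=P[...,2]; ok=c['depth']>0
    L=(P[...,:2]-cen)@Rc.T
    col=(hsv[...,2]>100)
    if n=='top':
        m=ok&col&(abs(L[...,0])<.04)&(abs(L[...,1])<.05)&(z>.04)&(z<.065)
        q=L[m]*1000; print('sep',len(q),np.round(np.percentile(q,[0,2,98,100],axis=0).T,1),np.percentile(z[m],[5,50,95]))
        A=np.c_[q,np.ones(len(q))]; print('plane slope',np.linalg.lstsq(A,z[m]*1000,rcond=None)[0])
    T=(P[...,:2]-ct)@Rt.T
    g=ok&(abs(T[...,0])<.064)&(abs(T[...,1])<.025)&(z>.025)
    gr=g&(hsv[...,0]>45)&(hsv[...,0]<80)&(hsv[...,1]>100)&(z>.033)&(z<.043)
    q=T[gr]*1000; print(n,'tuner in slot',len(q),np.round(np.percentile(q,[0,2,98,100],axis=0).T,1),np.median(z[gr]),rect(P[gr]))
    tw=ok&(abs(z-.042)<.004)&(abs(T[...,1])<.035)&(abs(T[...,0])<.09)&(hsv[...,1]<60); q=T[tw]*1000; print('tray x',np.percentile(q[:,0],[0,2,98,100]))
a=cv2.imread('pics/top5.png')[240:320,355:435]; b=cv2.imread('pics/side5.png')[160:280,370:460]
cv2.imwrite('pics/c5.png',np.hstack([cv2.resize(a,(400,400),interpolation=2),cv2.resize(b,(300,400),interpolation=2)]))
E
```

```text
clock: 10.25
tcp_pos: [0.4826, 0.0048, 0.2707]
orientation: [-0.0, -0.396, 0.918, 0.001]
wrist_force: [0.4, -0.3, -0.7]
finger_gap: 0.0749
sep 845 [[-39.5 -38.8  37.8  38.9]
 [-49.9 -49.   37.7  40.8]] [0.04371309 0.05260472 0.05822718]
plane slope [-2.95428152e-02 -7.23266103e-04  5.22007505e+01]
top tuner in slot 264 [[-22.2 -21.1  42.5  43.7]
 [-22.4 -20.9  20.4  21.2]] 0.03744103274753774 (array([509.7, 211.7]), array([43.4, 65.9]), 80.6)
tray x [-68.78609123 -68.65348345  68.73920883  68.83795561]
side tuner in slot 796 [[-21.4 -20.1  44.9  47. ]
 [-20.1 -19.3  23.1  23.5]] 0.03835752838142009 (array([512. , 213.5]), array([43.6, 68.5]), 80.0)
tray x [-66.61190698 -65.17841022  72.52855719  73.76580033]
```

View pics/c5.png

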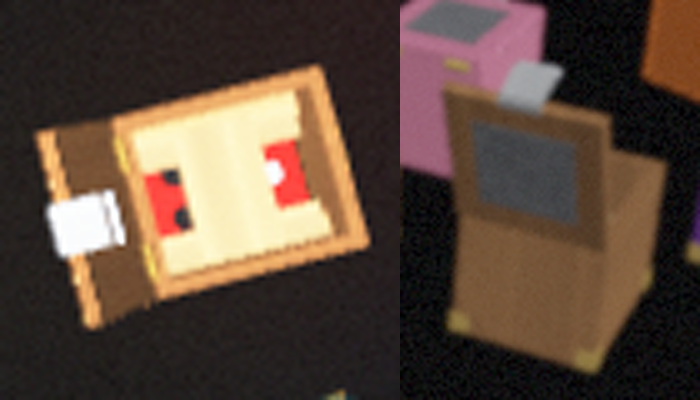

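The separator lies flat in the case, with both notches showing the red pedal. The tuner sits 10.5 mm off its slot's middle, so I'll use a 75 mm opening.

```bash
python3 plan.py .509 .212 .12 170 8
```

```text
now [0.4825 0.0067 0.2705] jaw 136.85 clk 10.35 F [-0.1 -0.5 -0.6] gap 74.7 q6 -0.97
1 [-0.0262  0.0189  0.0235] turn -0.829
2 [-0.0275  0.017   0.0235] turn -0.829
3 [-0.0287  0.0149  0.0235] turn -0.829
4 [-0.0297  0.0128  0.0235] turn -0.829
5 [-0.0305  0.0106  0.0235] turn -0.829
6 [-0.0312  0.0084  0.0235] turn -0.829
7 [-0.0318  0.0061  0.0235] turn -0.829
8 [-0.0321  0.0038  0.0235] turn -0.829
```

```bash
python3 -m creep '{"hand":[75,75,75,75,75],"delta_pos":[[-0.026,0.019,0.02],[-0.0275,0.017,0.02],[-0.029,0.015,0.02],[-0.03,0.013,0.02],[-0.03,0.0105,0.02]],"turn":[-0.83,-0.83,-0.83,-0.83,-0.83]}'
python3 -m creep '{"hand":[75,75,75,75,75],"delta_pos":[[-0.031,0.0085,0.02],[-0.032,0.006,0.02],[-0.032,0.004,0.02],[0,0,0.02],[0,0,0]],"turn":[-0.83,-0.83,-0.83,0,0]}' 60
python3 plan.py .509 .212 .06 170 3
```

```text
clock: 10.77
tcp_pos: [0.5003, 0.1318, 0.1901]
orientation: [-0.0, -0.554, 0.832, 0.0]
wrist_force: [0.0, -0.8, -0.3]
finger_gap: 0.0745
clock: 11.18
tcp_pos: [0.5085, 0.2081, 0.1233]
orientation: [-0.003, -0.641, 0.768, 0.002]
wrist_force: [-1.0, 0.2, -0.5]
finger_gap: 0.0751
now [0.5085 0.2081 0.1233] jaw 169.71 clk 11.18 F [-1.   0.2 -0.5] gap 75.1 q6 -1.15
1 [-0.0016  0.0001  0.0264] turn -0.019
2 [-0.0016  0.0001  0.0264] turn -0.019
3 [-0.0016  0.0001  0.0264] turn -0.019
```

```bash
python3 -m creep '{"hand":[75,75,75,75,75],"delta_pos":[[-0.004,0,0.03],[0,0,0.03],[0,0,0.01],[0,0,0],[0,0,0]],"turn":[-0.06,0,0,0,0]}'
python3 plan.py .509 .212 .022 170 3
python3 - <<'E'
from h import *
c=env.read_camera('side'); save(c,'side6.png')
a=cv2.imread('pics/side6.png')[300:460,120:300]
c=env.read_camera('top'); save(c,'top6.png')
b=cv2.imread('pics/top6.png')[230:310,150:250]
cv2.imwrite('pics/c6.png',np.hstack([cv2.resize(a,(450,400),interpolation=2),cv2.resize(b,(350,400),interpolation=2)]))
E
```

```text
clock: 11.6
tcp_pos: [0.5116, 0.2103, 0.0716]
orientation: [-0.0, -0.642, 0.767, 0.0]
wrist_force: [0.5, -0.2, 0.2]
finger_gap: 0.0749
now [0.5116 0.2103 0.0716] jaw 169.86 clk 11.6 F [ 0.5 -0.2  0.2] gap 74.9 q6 -1.15
1 [-0.0005  0.0012  0.0207] turn -0.009
2 [-0.0005  0.0012  0.0207] turn -0.009
3 [-0.0005  0.0012  0.0207] turn -0.009
```

View pics/c6.png

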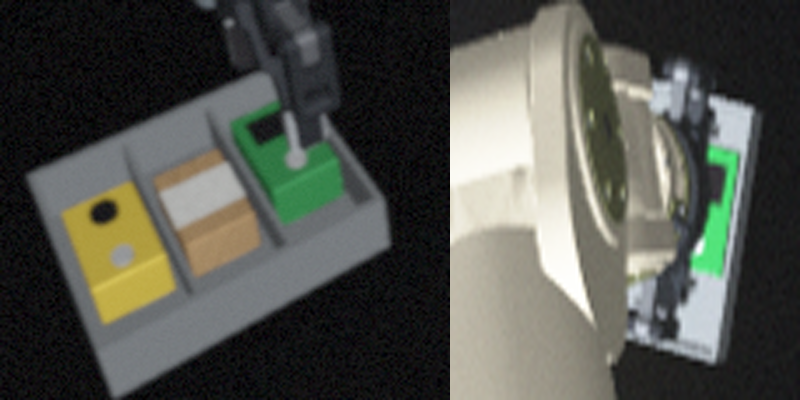

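```bash
python3 -m creep '{"hand":[75,75,75,75,75],"delta_pos":[[-0.002,0.0035,0.01],[0,0,0.014],[0,0,0],[0,0,0],[0,0,0]],"turn":[0,0,0,0,0]}'
python3 plan.py .509 .212 .022 170 3
```

```text
clock: 12.12
tcp_pos: [0.5094, 0.2133, 0.0524]
orientation: [0.0, -0.642, 0.766, -0.0]
wrist_force: [0.5, -1.2, -0.3]
finger_gap: 0.0748
now [0.5094 0.2133 0.0524] jaw 169.95 clk 12.12 F [ 0.5 -1.2 -0.3] gap 74.8 q6 -1.14
1 [0.0005 0.0001 0.0127] turn -0.004
2 [0.0005 0.0001 0.0127] turn -0.004
3 [0.0005 0.0001 0.0127] turn -0.004
```

```bash
python3 -m creep '{"hand":[75,75,75,75,75],"delta_pos":[[0.0015,0,0.008],[0,0,0.007],[0,0,0.006],[0,0,0.004],[0,0,0]],"turn":[0,0,0,0,0]}'
python3 plan.py .509 .212 .022 170 3
python3 -m creep '{"hand":[75,75,75,75,75],"delta_pos":[[0,0,0.004],[0,0,0.004],[0,0,0.003],[0,0,0],[0,0,0]],"turn":[0,0,0,0,0]}'
python3 plan.py .509 .212 .022 170 3
```

```text
clock: 12.53
tcp_pos: [0.5087, 0.2118, 0.031]
orientation: [-0.0, -0.642, 0.766, 0.0]
wrist_force: [0.5, -0.4, -0.0]
finger_gap: 0.0753
now [0.5087 0.2118 0.031 ] jaw 169.93 clk 12.53 F [ 0.5 -0.4 -0. ] gap 75.3 q6 -1.15
1 [-0.0001 -0.0001  0.0038] turn -0.004
2 [-0.0001 -0.0001  0.0038] turn -0.004
3 [-0.0001 -0.0001  0.0038] turn -0.004
clock: 12.95
tcp_pos: [0.5088, 0.2119, 0.0229]
orientation: [-0.0, -0.642, 0.766, 0.0]
wrist_force: [-0.5, 0.0, 0.0]
finger_gap: 0.0754
now [0.5088 0.2119 0.0229] jaw 169.95 clk 12.95 F [-0.5  0.   0. ] gap 75.4 q6 -1.15
1 [-0.0001 -0.0001  0.0004] turn -0.004
2 [-0.0001 -0.0001  0.0004] turn -0.004
3 [-0.0001 -0.0001  0.0004] turn -0.004
```

```bash
python3 -m creep '{"hand":[70,64,60,60,60],"delta_pos":[[0,0,0],[0,0,0],[0,0,0],[0,0,0],[0,0,0]],"turn":[0,0,0,0,0]}' 60
python3 plan.py - - - - 1
python3 -m creep '{"hand":[60,60,60,60,60],"delta_pos":[[0,0,0],[0,0,-0.01],[0,0,-0.02],[0,0,-0.03],[0,0,-0.04]],"turn":[0,0,0,0,0]}' 60
python3 plan.py .59 .05 .12 195.2 8
python3 - <<'E'
from h import *
c=env.read_camera('side'); save(c,'side7.png')
cv2.imwrite('pics/c7.png',cv2.resize(cv2.imread('pics/side7.png')[250:460,120:330],(600,600),interpolation=2))
E
```

```text
clock: 13.37
tcp_pos: [0.5098, 0.2121, 0.024]
orientation: [0.001, -0.642, 0.766, -0.0]
wrist_force: [0.5, -0.6, 5.2]
finger_gap: 0.0668
now [0.5098 0.2121 0.024 ] jaw 169.94 clk 13.37 F [ 0.5 -0.6  5.2] gap 66.8 q6 -1.15
1 [ 0.  0. -0.] turn -0.0
clock: 13.78
tcp_pos: [0.5062, 0.2113, 0.1016]
orientation: [-0.003, -0.642, 0.766, 0.002]
wrist_force: [1.3, 0.5, -1.4]
finger_gap: 0.0668
now [0.5062 0.2113 0.1016] jaw 169.94 clk 13.78 F [ 1.3  0.5 -1.4] gap 66.8 q6 -1.15
1 [ 0.0225 -0.0173 -0.0029] turn -0.631
2 [ 0.0235 -0.016  -0.0029] turn -0.631
3 [ 0.0243 -0.0147 -0.0029] turn -0.631
4 [ 0.0251 -0.0134 -0.0029] turn -0.631
5 [ 0.0258 -0.0119 -0.0029] turn -0.631
6 [ 0.0264 -0.0105 -0.0029] turn -0.631
7 [ 0.0269 -0.009  -0.0029] turn -0.631
8 [ 0.0274 -0.0075 -0.0029] turn -0.631
```

View pics/c7.png

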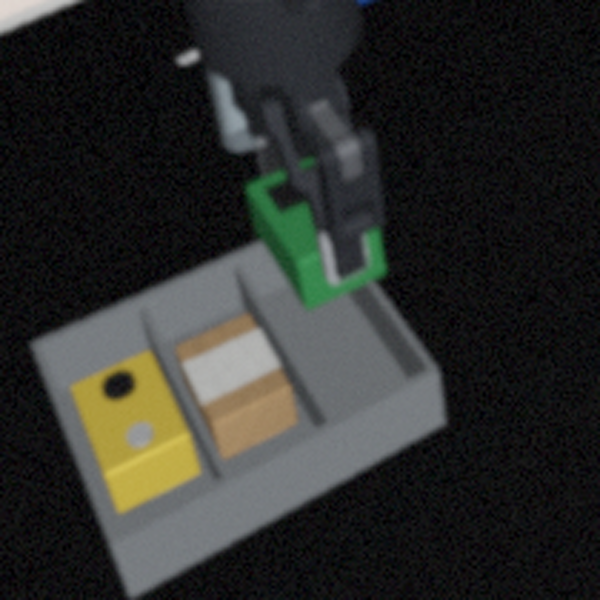

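The tuner is held level by its ends and clear of the tray. I'll carry it to free board at (0.59, 0.05), turned parallel to the hinge.

```bash
python3 -m creep '{"hand":[60,60,60,60,60],"delta_pos":[[0.0225,-0.0175,0],[0.0235,-0.016,0],[0.0245,-0.0145,0],[0.025,-0.0135,0],[0.026,-0.012,0]],"turn":[-0.63,-0.63,-0.63,-0.63,-0.63]}'
python3 -m creep '{"hand":[60,60,60,60,60],"delta_pos":[[0.0265,-0.0105,0.01],[0.027,-0.009,0.015],[0.0275,-0.0075,0.02],[0,0,0.015],[0,0,0.005]],"turn":[-0.63,-0.63,-0.63,0,0]}'
python3 plan.py .59 .05 .02 195.2 5
```

```text
clock: 14.25
tcp_pos: [0.5611, 0.11, 0.1029]
orientation: [0.0, 0.742, -0.67, -0.001]
wrist_force: [0.5, -0.4, -1.7]
finger_gap: 0.0666
clock: 14.67
tcp_pos: [0.5913, 0.0488, 0.0487]
orientation: [0.001, 0.793, -0.609, -0.002]
wrist_force: [-0.7, -0.5, -1.7]
finger_gap: 0.0669
now [0.5913 0.0488 0.0487] jaw -164.99 clk 14.67 F [-0.7 -0.5 -1.7] gap 66.9 q6 -1.89
1 [-0.0004  0.0002  0.0072] turn -0.008
2 [-0.0004  0.0002  0.0072] turn -0.008
3 [-0.0004  0.0002  0.0072] turn -0.008
4 [-0.0004  0.0002  0.0072] turn -0.008
5 [-0.0004  0.0002  0.0072] turn -0.008
```

```bash
python3 -m creep '{"hand":[60,60,60,60,60],"delta_pos":[[0,0,0.012],[0,0,0.01],[0,0,0.006],[0,0,0.003],[0,0,0]],"turn":[0,0,0,0,0]}'
python3 plan.py .59 .05 .02 195.2 5
python3 -m creep '{"hand":[60,60,60,60,60],"delta_pos":[[0,0,0.002],[0,0,0.0015],[0,0,0],[0,0,0],[0,0,0]],"turn":[0,0,0,0,0]}'
python3 plan.py .59 .05 .02 195.2 5
```

```text
clock: 15.08
tcp_pos: [0.5922, 0.0507, 0.0258]
orientation: [0.0, 0.794, -0.607, -0.0]
wrist_force: [0.7, -0.1, -2.3]
finger_gap: 0.067
now [0.5922 0.0507 0.0258] jaw -164.8 clk 15.08 F [ 0.7 -0.1 -2.3] gap 67.0 q6 -1.89
1 [0.     0.0006 0.0015] turn -0.0
2 [0.     0.0006 0.0015] turn -0.0
3 [0.     0.0006 0.0015] turn -0.0
4 [0.     0.0006 0.0015] turn -0.0
5 [0.     0.0006 0.0015] turn -0.0
clock: 15.5
tcp_pos: [0.593, 0.05, 0.0238]
orientation: [-0.0, 0.794, -0.608, 0.0]
wrist_force: [-0.3, 0.6, -1.9]
finger_gap: 0.0667
now [0.593  0.05   0.0238] jaw -164.86 clk 15.5 F [-0.3  0.6 -1.9] gap 66.7 q6 -1.89
1 [-0.0002  0.0007  0.0009] turn -0.002
2 [-0.0002  0.0007  0.0009] turn -0.002
3 [-0.0002  0.0007  0.0009] turn -0.002
4 [-0.0002  0.0007  0.0009] turn -0.002
5 [-0.0002  0.0007  0.0009] turn -0.002
```

```bash
python3 -m creep '{"hand":[60,60,60,60,60],"delta_pos":[[0,0,0.0015],[0,0,0.0015],[0,0,0.001],[0,0,0],[0,0,0]],"turn":[0,0,0,0,0]}'
python3 plan.py .59 .05 .02 195.2 5
```

```text
clock: 15.92
tcp_pos: [0.5927, 0.05, 0.0202]
orientation: [0.0, 0.794, -0.608, -0.0]
wrist_force: [-0.5, -0.8, -2.2]
finger_gap: 0.0665
now [0.5927 0.05   0.0202] jaw -164.86 clk 15.92 F [-0.5 -0.8 -2.2] gap 66.5 q6 -1.89
1 [-0.0002  0.0007  0.    ] turn -0.002
2 [-0.0002  0.0007  0.    ] turn -0.002
3 [-0.0002  0.0007  0.    ] turn -0.002
4 [-0.0002  0.0007  0.    ] turn -0.002
5 [-0.0002  0.0007  0.    ] turn -0.002
```

```bash
python3 -m creep '{"hand":[60,60,60,60,60],"delta_pos":[[0,0,0.001],[0,0,0.001],[0,0,0],[0,0,0],[0,0,0]],"turn":[0,0,0,0,0]}'
python3 -m creep '{"hand":[60,60,60,60,60],"delta_pos":[[0,0,0.001],[0,0,0],[0,0,0],[0,0,0],[0,0,0]],"turn":[0,0,0,0,0]}'
```

```text
clock: 16.33
tcp_pos: [0.5928, 0.05, 0.02]
orientation: [-0.0, 0.794, -0.608, 0.0]
wrist_force: [-4.1, -0.8, 7.4]
finger_gap: 0.0667
clock: 16.75
tcp_pos: [0.5928, 0.05, 0.02]
orientation: [-0.0, 0.794, -0.608, 0.0]
wrist_force: [-6.7, -1.0, 13.2]
finger_gap: 0.0666
```

On the board (13 N contact). I'll let go, rise and turn the gripper by 90°.

```bash
python3 -m creep '{"hand":[72,80,80,80,80],"delta_pos":[[0,0,-0.002],[0,0,-0.001],[0,0,0],[0,0,-0.01],[0,0,-0.02]],"turn":[0,0,0,0,0]}'
python3 -m creep '{"hand":[80,80,80,80,80],"delta_pos":[[0,0,-0.02],[0,0,-0.025],[0,0,-0.03],[0,0,-0.02],[0,0,0]],"turn":[0,0,0,1,1]}'
python3 -m creep '{"hand":[70,70,66,66,66],"delta_pos":[[0,0,0],[0,0,0],[0,0,0],[0,0,0],[0,0,0]],"turn":[1,1,1,1,1]}'
python3 -m creep '{"hand":[66,66,66,66,66],"delta_pos":[[0,0,0],[0,0,0],[0,0,0],[0,0,0],[0,0,0]],"turn":[1,1,1,1,1]}'
python3 -m creep '{"hand":[66,66,66,66,66],"delta_pos":[[0,0,0],[0,0,0],[0,0,0],[0,0,0],[0,0,0]],"turn":[1,1,1,1,1]}'
python3 plan.py .593 .05 .09 105.2 5
python3 - <<'E'
from meas import *
ty=np.radians(15.2); Rt=np.array([[np.cos(ty),np.sin(ty)],[-np.sin(ty),np.cos(ty)]]); ct=np.array([.593,.05])
for n in ('top','side'):
    c=env.read_camera(n); save(c,n+'8.png'); np.save(n+'8.npy',c,allow_pickle=True)
    P=cloud(c); hsv=cv2.cvtColor(c['pixels'],cv2.COLOR_RGB2HSV); z=P[...,2]; ok=c['depth']>0
    T=(P[...,:2]-ct)@Rt.T
    gr=ok&(abs(T[...,0])<.06)&(abs(T[...,1])<.05)&(hsv[...,0]>45)&(hsv[...,0]<80)&(hsv[...,1]>100)&(abs(z-.034)<.006)
    q=T[gr]*1000; 
    if len(q)>20: print(n,'tuner',len(q),np.round(np.percentile(q,[0,2,98,100],axis=0).T,1),np.median(z[gr]),rect(P[gr]))
a=cv2.imread('pics/top8.png')[190:290,240:340]; b=cv2.imread('pics/side8.png')[200:360,190:350]
cv2.imwrite('pics/c8.png',np.hstack([cv2.resize(a,(400,400),interpolation=2),cv2.resize(b,(400,400),interpolation=2)]))
E
```

```text
clock: 17.17
tcp_pos: [0.5911, 0.0501, 0.0427]
orientation: [0.001, 0.794, -0.608, -0.002]
wrist_force: [-0.3, 0.2, 0.8]
finger_gap: 0.08
clock: 17.58
tcp_pos: [0.5954, 0.0499, 0.1248]
orientation: [-0.002, 0.737, -0.676, 0.003]
wrist_force: [0.5, -0.8, 0.5]
finger_gap: 0.08
clock: 18.0
tcp_pos: [0.5928, 0.05, 0.1206]
orientation: [0.0, -0.573, 0.82, -0.0]
wrist_force: [0.3, -0.7, 0.2]
finger_gap: 0.066
clock: 18.42
tcp_pos: [0.5928, 0.05, 0.1205]
orientation: [0.0, -0.382, 0.924, 0.0]
wrist_force: [-0.2, -0.3, 0.8]
finger_gap: 0.0664
clock: 18.83
tcp_pos: [0.5928, 0.05, 0.1206]
orientation: [0.0, -0.173, 0.985, 0.0]
wrist_force: [-0.2, 0.1, 0.1]
finger_gap: 0.0661
now [0.5928 0.05   0.1206] jaw 109.89 clk 18.83 F [-0.2  0.1  0.1] gap 66.1 q6 -0.4
1 [-0.     -0.      0.0076] turn 0.188
2 [-0.     -0.      0.0076] turn 0.188
3 [-0.     -0.      0.0076] turn 0.188
4 [-0.     -0.      0.0076] turn 0.188
5 [-0.     -0.      0.0076] turn 0.188
top tuner 89 [[-38.4 -38.1  -9.   -7.1]
 [-20.3 -20.2  13.6  15. ]] 0.03315216444823399 (array([571.7,  41.5]), array([31.3, 35.4]), 15.3)
side tuner 520 [[-34.5 -33.7  32.2  34.8]
 [-21.9 -18.8  24.2  26.3]] 0.03432121749996031 (array([592.5,  51.9]), array([69.2, 48.1]), 16.8)
```

View pics/c8.png

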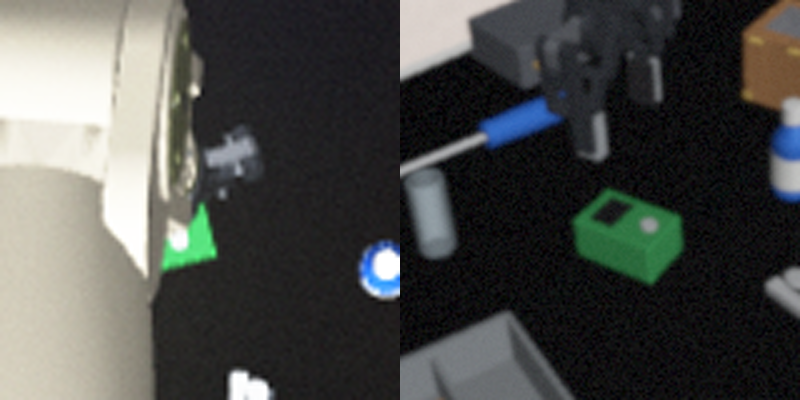

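The tuner stands upright on the board at about (593, 50) mm, aligned with the jaws. I'll lower and take it by its long sides, fairly high so the knuckles stay above the rim.

```bash
python3 -m creep '{"hand":[66,66,66,66,66],"delta_pos":[[0,0,0.02],[0,0,0.025],[0,0,0.025],[0,0,0.015],[0,0,0.01]],"turn":[0.94,0,0,0,0]}'
python3 plan.py .593 .05 .027 105.2 5
python3 -m creep '{"hand":[66,66,66,66,66],"delta_pos":[[0,0,0.01],[0,0,0.007],[0,0,0.004],[0,0,0],[0,0,0]],"turn":[0,0,0,0,0]}'
python3 plan.py .593 .05 .027 105.2 5
python3 - <<'E'
from h import *
c=env.read_camera('side'); save(c,'side9.png')
cv2.imwrite('pics/c9.png',cv2.resize(cv2.imread('pics/side9.png')[220:340,220:340],(500,500),interpolation=2))
E
```

```text
clock: 19.35
tcp_pos: [0.5917, 0.05, 0.0427]
orientation: [-0.001, -0.136, 0.991, 0.0]
wrist_force: [-0.9, 0.2, 0.3]
finger_gap: 0.0664
now [0.5917 0.05   0.0427] jaw 105.58 clk 19.35 F [-0.9  0.2  0.3] gap 66.4 q6 -0.32
1 [-0.0003 -0.0001  0.0039] turn 0.015
2 [-0.0003 -0.0001  0.0039] turn 0.015
3 [-0.0003 -0.0001  0.0039] turn 0.015
4 [-0.0003 -0.0001  0.0039] turn 0.015
5 [-0.0003 -0.0001  0.0039] turn 0.015
clock: 19.77
tcp_pos: [0.5931, 0.05, 0.0279]
orientation: [0.0, -0.135, 0.991, -0.0]
wrist_force: [-0.0, 0.7, 0.6]
finger_gap: 0.0657
now [0.5931 0.05   0.0279] jaw 105.46 clk 19.77 F [-0.   0.7  0.6] gap 65.7 q6 -0.32
1 [0.     0.     0.0002] turn 0.01
2 [0.     0.     0.0002] turn 0.01
3 [0.     0.     0.0002] turn 0.01
4 [0.     0.     0.0002] turn 0.01
5 [0.     0.     0.0002] turn 0.01
```

View pics/c9.png

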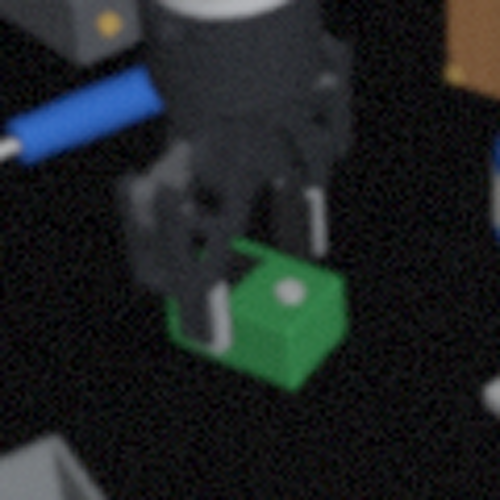

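```bash
python3 -m creep '{"hand":[56,46,38,38,38],"delta_pos":[[0,0,0],[0,0,0],[0,0,0],[0,0,0],[0,0,0]],"turn":[0,0,0,0,0]}' 60
python3 plan.py - - - - 1
python3 -m creep '{"hand":[38,38,38,38,38],"delta_pos":[[0,0,0],[0,0,-0.01],[0,0,-0.03],[0,0,-0.04],[0,0,-0.045]],"turn":[0,0,0,0,0]}' 60
python3 plan.py .655 -.215 .20 105.3 8
```

```text
clock: 20.23
tcp_pos: [0.5934, 0.0501, 0.0284]
orientation: [0.001, -0.134, 0.991, -0.0]
wrist_force: [-1.0, -0.1, 4.9]
finger_gap: 0.0428
now [0.5934 0.0501 0.0284] jaw 105.45 clk 20.23 F [-1.  -0.1  4.9] gap 42.8 q6 -0.32
1 [ 0.  0. -0.] turn -0.0
clock: 20.65
tcp_pos: [0.5908, 0.05, 0.1267]
orientation: [-0.002, -0.134, 0.991, 0.0]
wrist_force: [1.2, -0.7, -2.5]
finger_gap: 0.043
now [0.5908 0.05   0.1267] jaw 105.44 clk 20.65 F [ 1.2 -0.7 -2.5] gap 43.0 q6 -0.32
1 [ 0.0014 -0.0426 -0.0115] turn 0.004
2 [ 0.0013 -0.0426 -0.0115] turn 0.004
3 [ 0.0013 -0.0426 -0.0115] turn 0.004
4 [ 0.0013 -0.0426 -0.0115] turn 0.004
5 [ 0.0013 -0.0426 -0.0115] turn 0.004
6 [ 0.0013 -0.0426 -0.0115] turn 0.004
7 [ 0.0013 -0.0426 -0.0115] turn 0.004
8 [ 0.0013 -0.0426 -0.0115] turn 0.004
```

```bash
python3 -m creep '{"hand":[38,38,38,38,38],"delta_pos":[[0.001,-0.042,-0.02],[0.001,-0.042,-0.02],[0.001,-0.042,-0.02],[0.001,-0.042,-0.015],[0.001,-0.042,-0.01]],"turn":[0,0,0,0,0]}'
python3 -m creep '{"hand":[38,38,38,38,38],"delta_pos":[[0.001,-0.042,0],[0.001,-0.042,0],[0.001,-0.042,0],[0,0,0],[0,0,0]],"turn":[0,0,0,0,0]}'
python3 plan.py .504 -.261 .2 105.2 5
python3 - <<'E'
from h import *
for n in ('top','side'):
    c=env.read_camera(n); save(c,n+'10.png'); np.save(n+'10.npy',c,allow_pickle=True)
c=np.load('top10.npy',allow_pickle=True).item(); P=cloud(c); z=P[...,2];h=cv2.cvtColor(c['pixels'],cv2.COLOR_RGB2HSV)
# light separator colour vs orange-brown case: sat
y=np.radians(15.3); Rc=np.array([[np.cos(y),np.sin(y)],[-np.sin(y),np.cos(y)]]); cen=np.array([.504,-.2605])
L=(P[...,:2]-cen)@Rc.T*1000
m=(c['depth']>0)&(h[...,1]<110)&(h[...,2]>150)&(abs(L[...,0])<42)&(abs(L[...,1])<52)&(z>.04)&(z<.07)
q=L[m]; print(len(q),np.round(np.percentile(q,[0,2,98,100],axis=0).T,1),np.median(z[m])); A=np.c_[q,np.ones(len(q))]; print(np.linalg.lstsq(A,z[m]*1000,rcond=None)[0]); print(cv2.minAreaRect(q.astype(np.float32)))
cv2.imwrite('pics/c10.png',cv2.resize(cv2.imread('pics/top10.png')[240:320,355:435],(600,600),interpolation=2))
E
```

```text
clock: 21.07
tcp_pos: [0.634, -0.1145, 0.1973]
orientation: [0.001, -0.135, 0.991, -0.0]
wrist_force: [0.6, -0.4, -2.6]
finger_gap: 0.0425
clock: 21.48
tcp_pos: [0.6577, -0.2129, 0.1943]
orientation: [-0.001, -0.133, 0.991, 0.001]
wrist_force: [-0.5, 0.3, -2.4]
finger_gap: 0.0426
now [ 0.6577 -0.2129  0.1943] jaw 105.25 clk 21.48 F [-0.5  0.3 -2.4] gap 42.6 q6 -0.7
1 [ 0.0402 -0.0015 -0.0014] turn 0.002
2 [ 0.0402 -0.0015 -0.0014] turn 0.002
3 [ 0.0402 -0.0015 -0.0014] turn 0.002
4 [ 0.0402 -0.0015 -0.0014] turn 0.002
5 [ 0.0402 -0.0015 -0.0014] turn 0.002
44 [[-37.8 -37.4 -20.8 -20.2]
 [-48.9 -48.6 -27.9 -25.8]] 0.05263241724223622
[-1.44336939e-03  2.89418107e-01  6.28304394e+01]
((-28.830020904541016, -37.43351745605469), (19.383060455322266, 19.46884536743164), 30.693923950195312)
```

View pics/c10.png

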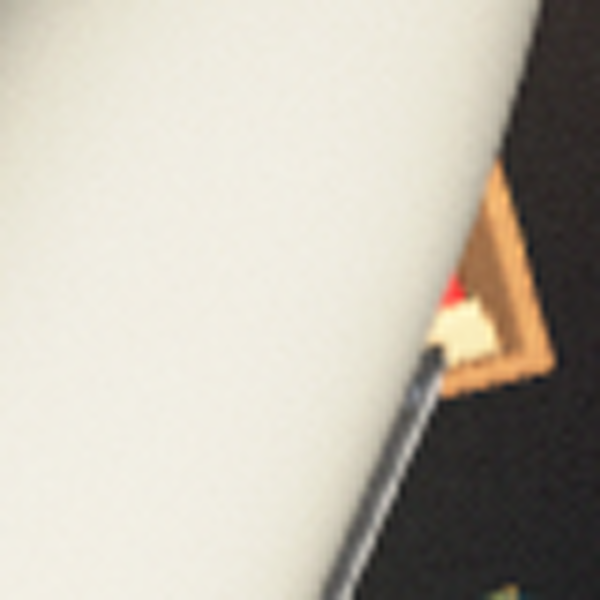

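Run:
```python
from meas import *
c=np.load('top5.npy',allow_pickle=True).item(); P=cloud(c); z=P[...,2];h=cv2.cvtColor(c['pixels'],cv2.COLOR_RGB2HSV)
y=np.radians(15.3); Rc=np.array([[np.cos(y),np.sin(y)],[-np.sin(y),np.cos(y)]]); cen=np.array([.504,-.2605])
L=(P[...,:2]-cen)@Rc.T*1000
m=(c['depth']>0)&(h[...,1]<130)&(h[...,2]>150)&(abs(L[...,0])<44)&(abs(L[...,1])<52)&(z>.045)&(z<.062)
k=cv2.morphologyEx(m.astype(np.uint8),cv2.MORPH_OPEN,np.ones((3,3),np.uint8))>0
q=L[k]; print(len(q),np.round(np.percentile(q,[0,2,50,98,100],axis=0).T,1),np.median(z[k]))
A=np.c_[q,np.ones(len(q))]; print('plane',np.linalg.lstsq(A,z[k]*1000,rcond=None)[0]); print(cv2.minAreaRect(q.astype(np.float32)))
```

```text
667 [[-38.7 -37.1  -1.8  32.4  34.4]
 [-45.8 -41.8  -1.8  36.7  40.5]] 0.05296953882128208
plane [-3.26382840e-03 -5.88162433e-04  5.30402581e+01]
((-2.270721435546875, -2.4486083984375), (86.29818725585938, 72.71554565429688), 89.52814483642578)
```

The separator is flat (slope 0.003), with its centre within about 3 mm of the case's. I'll move over the case.

```bash
python3 -m creep '{"hand":[38,38,38,38,38],"delta_pos":[[0.04,-0.0015,0],[0.04,-0.0015,0],[0.04,-0.0015,0],[0.04,-0.0015,0],[0.0405,-0.0015,0]],"turn":[0,0,0,0,0]}'
python3 -m creep '{"hand":[38,38,38,38,38],"delta_pos":[[0,0,0.02],[0,0,0.02],[0,0,0.01],[0,0,0],[0,0,0]],"turn":[0,0,0,0,0]}'
python3 plan.py .504 -.261 .081 105.3 5
python3 - <<'E'
from meas import *
y=np.radians(15.3); Rc=np.array([[np.cos(y),np.sin(y)],[-np.sin(y),np.cos(y)]]); cen=np.array([.504,-.2605])
for n in ('top','side'):
    c=env.read_camera(n); save(c,n+'11.png'); np.save(n+'11.npy',c,allow_pickle=True)
    P=cloud(c); h=cv2.cvtColor(c['pixels'],cv2.COLOR_RGB2HSV); z=P[...,2]; L=(P[...,:2]-cen)@Rc.T*1000
    m=(c['depth']>0)&(h[...,0]>45)&(h[...,0]<80)&(h[...,1]>90)&(abs(L[...,0])<60)&(abs(L[...,1])<50)&(z>.1)
    q=L[m]; print(n,len(q), len(q) and np.round(np.percentile(q,[0,3,97,100],axis=0).T,1), len(q) and np.round(np.percentile(z[m]*1000,[0,3,97,100])))
a=cv2.imread('pics/top11.png')[230:320,350:440]; b=cv2.imread('pics/side11.png')[140:290,360:480]
cv2.imwrite('pics/c11.png',np.hstack([cv2.resize(a,(400,400)),cv2.resize(b,(320,400))]))
E
```

```text
clock: 22.0
tcp_pos: [0.5037, -0.2575, 0.1956]
orientation: [-0.0, -0.136, 0.991, 0.0]
wrist_force: [0.6, -0.8, -0.9]
finger_gap: 0.0421
clock: 22.42
tcp_pos: [0.5051, -0.2581, 0.1554]
orientation: [-0.0, -0.135, 0.991, 0.0]
wrist_force: [1.0, -0.0, -1.6]
finger_gap: 0.0425
now [ 0.5051 -0.2581  0.1554] jaw 105.53 clk 22.42 F [ 1.  -0.  -1.6] gap 42.5 q6 -0.89
1 [ 0.0005 -0.0006  0.0186] turn 0.009
2 [ 0.0005 -0.0006  0.0186] turn 0.009
3 [ 0.0005 -0.0006  0.0186] turn 0.009
4 [ 0.0005 -0.0006  0.0186] turn 0.009
5 [ 0.0005 -0.0006  0.0186] turn 0.009
top 44 [[-19.1  -7.   31.5  31.6]
 [  8.7  10.7  25.2  31. ]] [132. 137. 165. 191.]
side 222 [[-32.2 -31.8  -2.    1.1]
 [-21.  -18.1  24.2  25.8]] [130. 133. 163. 164.]
```

View pics/c11.png

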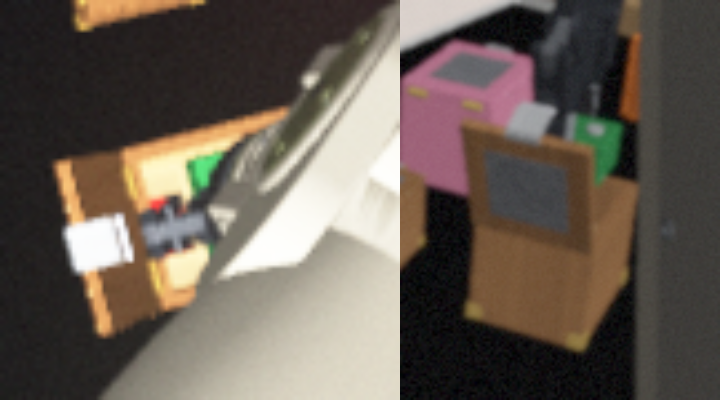

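```bash
python3 -m creep '{"hand":[38,38,38,38,38],"delta_pos":[[0.001,-0.003,0.015],[0,0,0.015],[0,0,0.015],[0,0,0.015],[0,0,0]],"turn":[0.05,0,0,0,0]}'
python3 plan.py .504 -.261 .082 105.3 5
python3 -m creep '{"hand":[38,38,38,38,38],"delta_pos":[[0,0,0.006],[0,0,0.006],[0,0,0.004],[0,0,0],[0,0,0]],"turn":[0,0,0,0,0]}'
python3 plan.py .504 -.261 .082 105.3 5
```

```text
clock: 22.93
tcp_pos: [0.5045, -0.261, 0.1059]
orientation: [-0.001, -0.132, 0.991, 0.001]
wrist_force: [-0.9, 0.8, -2.2]
finger_gap: 0.0426
now [ 0.5045 -0.261   0.1059] jaw 105.22 clk 22.93 F [-0.9  0.8 -2.2] gap 42.6 q6 -0.88
1 [0.0001 0.     0.006 ] turn -0.003
2 [0.0001 0.     0.006 ] turn -0.003
3 [0.0001 0.     0.006 ] turn -0.003
4 [0.0001 0.     0.006 ] turn -0.003
5 [0.0001 0.     0.006 ] turn -0.003
clock: 23.35
tcp_pos: [0.5051, -0.2619, 0.0948]
orientation: [0.0, -0.132, 0.991, -0.0]
wrist_force: [0.7, -0.4, -1.4]
finger_gap: 0.0429
now [ 0.5051 -0.2619  0.0948] jaw 105.2 clk 23.35 F [ 0.7 -0.4 -1.4] gap 42.9 q6 -0.88
1 [0.0002 0.0003 0.0032] turn -0.004
2 [0.0002 0.0003 0.0032] turn -0.004
3 [0.0002 0.0003 0.0032] turn -0.004
4 [0.0002 0.0003 0.0032] turn -0.004
5 [0.0002 0.0003 0.0032] turn -0.004
```

```bash
python3 -m creep '{"hand":[38,38,38,38,38],"delta_pos":[[0,0,0.005],[0,0,0.004],[0,0,0.002],[0,0,0],[0,0,0]],"turn":[0,0,0,0,0]}'
python3 -m creep '{"hand":[38,38,38,38,38],"delta_pos":[[0,0,0.002],[0,0,0.0015],[0,0,0],[0,0,0],[0,0,0]],"turn":[0,0,0,0,0]}'
python3 plan.py .504 -.261 .081 105.3 5
```

```text
clock: 23.77
tcp_pos: [0.5049, -0.2618, 0.0857]
orientation: [-0.0, -0.132, 0.991, 0.0]
wrist_force: [1.2, 0.1, -1.2]
finger_gap: 0.0426
clock: 24.18
tcp_pos: [0.5051, -0.2618, 0.0831]
orientation: [0.0, -0.132, 0.991, 0.0]
wrist_force: [0.1, -0.3, -2.9]
finger_gap: 0.0425
now [ 0.5051 -0.2618  0.0831] jaw 105.19 clk 24.18 F [ 0.1 -0.3 -2.9] gap 42.5 q6 -0.88
1 [0.0002 0.0003 0.0005] turn -0.004
2 [0.0002 0.0003 0.0005] turn -0.004
3 [0.0002 0.0003 0.0005] turn -0.004
4 [0.0002 0.0003 0.0005] turn -0.004
5 [0.0002 0.0003 0.0005] turn -0.004
```

```bash
python3 -m creep '{"hand":[38,38,38,38,38],"delta_pos":[[0,0,0.001],[0,0,0.001],[0,0,0],[0,0,0],[0,0,0]],"turn":[0,0,0,0,0]}'
python3 -m creep '{"hand":[38,38,38,38,38],"delta_pos":[[0,0,0.001],[0,0,0],[0,0,0],[0,0,0],[0,0,0]],"turn":[0,0,0,0,0]}'
```

```text
clock: 24.6
tcp_pos: [0.5052, -0.2619, 0.0824]
orientation: [0.0, -0.132, 0.991, -0.0]
wrist_force: [-2.6, 1.5, 5.3]
finger_gap: 0.0424
clock: 25.02
tcp_pos: [0.5052, -0.2619, 0.0824]
orientation: [0.001, -0.132, 0.991, -0.0]
wrist_force: [-3.9, 1.6, 9.7]
finger_gap: 0.0425
```

Seated on the separator (9.7 N). I'll release slowly.

```bash
python3 -m creep '{"hand":[44,47,50,52,52],"delta_pos":[[0,0,-0.001],[0,0,0],[0,0,0],[0,0,0],[0,0,0]],"turn":[0,0,0,0,0]}'
python3 -m creep '{"hand":[52,52,52,52,52],"delta_pos":[[0,0,-0.004],[0,0,-0.01],[0,0,-0.02],[0,0,-0.035],[0,0,-0.045]],"turn":[0,0,0,0,0]}'
python3 -m creep '{"hand":[52,52,30,10,0],"delta_pos":[[0,0,-0.05],[0,0,-0.04],[0,0.03,-0.02],[0,0.05,0],[0,0.05,0]],"turn":[0,0,0,0,0]}'
python3 -m creep '{"hand":[0,0,0,0,0],"delta_pos":[[0,0.05,0],[0,0.05,0],[0,0.05,0],[0,0,0],[0,0,0]],"turn":[0,0,0,0,0]}'
python3 plan.py - - - - 1
python3 - <<'E'
from meas import *
y=np.radians(15.3); Rc=np.array([[np.cos(y),np.sin(y)],[-np.sin(y),np.cos(y)]]); cen=np.array([.504,-.2605])
for n in ('top','side'):
    c=env.read_camera(n); save(c,n+'12.png'); np.save(n+'12.npy',c,allow_pickle=True)
    P=cloud(c); h=cv2.cvtColor(c['pixels'],cv2.COLOR_RGB2HSV); z=P[...,2]; L=(P[...,:2]-cen)@Rc.T*1000
    m=(c['depth']>0)&(h[...,0]>45)&(h[...,0]<80)&(h[...,1]>90)&(abs(L[...,0])<60)&(abs(L[...,1])<50)&(z>.07)
    q=L[m]; 
    if len(q)>10: print(n,len(q), np.round(np.percentile(q,[0,3,97,100],axis=0).T,1), np.round(np.percentile(z[m]*1000,[3,50,97]),1),cv2.minAreaRect(q.astype(np.float32)),np.linalg.lstsq(np.c_[q,np.ones(len(q))],z[m]*1000,rcond=None)[0])
a=cv2.imread('pics/top12.png')[240:320,355:435]; b=cv2.imread('pics/side12.png')[140:290,360:480]
cv2.imwrite('pics/c12.png',np.hstack([cv2.resize(a,(400,400),interpolation=2),cv2.resize(b,(320,400),interpolation=2)]))
E
```

```text
clock: 25.43
tcp_pos: [0.5051, -0.2618, 0.0812]
orientation: [-0.0, -0.132, 0.991, 0.0]
wrist_force: [-0.1, -0.6, -0.8]
finger_gap: 0.0522
clock: 25.85
tcp_pos: [0.5036, -0.2608, 0.172]
orientation: [-0.002, -0.132, 0.991, 0.002]
wrist_force: [0.6, -0.3, 0.6]
finger_gap: 0.0519
clock: 26.27
tcp_pos: [0.4784, -0.1618, 0.2629]
orientation: [0.002, -0.131, 0.991, -0.001]
wrist_force: [0.3, 1.2, 1.1]
finger_gap: 0.0162
clock: 26.68
tcp_pos: [0.4459, -0.0438, 0.2618]
orientation: [0.001, -0.134, 0.991, -0.0]
wrist_force: [1.0, -0.4, 0.1]
finger_gap: 0.0002
now [ 0.4459 -0.0438  0.2618] jaw 105.43 clk 26.68 F [ 1.  -0.4  0.1] gap 0.2 q6 -0.55
1 [ 0.  0. -0.] turn -0.0
top 359 [[-36.6 -34.8  28.8  30.1]
 [-22.  -21.1  21.   21.6]] [79.4 86.8 92.5] ((-3.2456092834472656, -0.13458824157714844), (43.56821823120117, 66.67379760742188), 89.82959747314453) [-8.11872233e-03 -4.87890333e-02  8.66421521e+01]
side 25 [[-30.5 -30.2 -20.9 -20.3]
 [-19.7 -19.7   4.2   7.6]] [86.2 88.5 89.1] ((-28.36370086669922, -6.637338638305664), (8.231599807739258, 27.40211296081543), 17.66819953918457) [-2.00016557e-02  2.05148638e-02  8.78240907e+01]
```

View pics/c12.png

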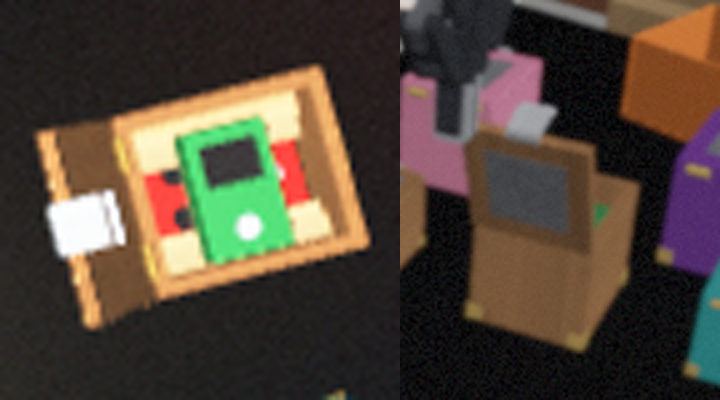

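The tuner is right way up in the middle of the separator, aligned with the hinge, its top at about z = 0.088. The side crop shows the cover still leaning outward. Next, I'll push the cover from outside with closed fingers.

```bash
cat > cs.py <<'E'
from h import *
s=env.get_state(); y=np.radians(15.3); Rc=np.array([[np.cos(y),np.sin(y)],[-np.sin(y),np.cos(y)]])
print('caseframe',np.round(Rc@(np.array(s['tcp_pos'])[:2]-[.504,-.2605])*1000,1),'tip z',round(s['tcp_pos'][2]*1000-11,1),'F case xy',np.round(Rc@np.array(s['wrist_force'])[:2],1),'Fz',round(s['wrist_force'][2],1),'clk',round(float(s['clock']),2))
E
python3 -m creep '{"hand":[0,0,0,0,0],"delta_pos":[[0,0,0.03],[0,0,0.03],[0,-0.03,0.027],[0,-0.04,0],[0,-0.03,0]],"turn":[0,0,0,0,0]}'
python3 cs.py
python3 -m creep '{"hand":[0,0,0,0,0],"delta_pos":[[0,-0.01,0],[0,-0.01,0],[0,0,0],[0,0,0],[0,0,0]],"turn":[0,0,0,0,0]}'
python3 cs.py
```

```text
clock: 27.2
tcp_pos: [0.467, -0.1255, 0.1894]
orientation: [-0.001, -0.131, 0.991, 0.0]
wrist_force: [0.1, 0.4, 1.0]
finger_gap: -0.0005
caseframe [ -0. 140.] tip z 178.4 F case xy [0.2 0.3] Fz 1.0 clk 27.2
clock: 27.62
tcp_pos: [0.4712, -0.1378, 0.1911]
orientation: [-0.0, -0.132, 0.991, 0.0]
wrist_force: [0.2, -0.2, 0.1]
finger_gap: 0.0003
caseframe [  0.7 127. ] tip z 180.1 F case xy [ 0.2 -0.2] Fz 0.1 clk 27.62
```

```bash
python3 -m creep '{"hand":[0,0,0,0,0],"delta_pos":[[0,-0.01,0],[0,-0.01,0],[0,-0.01,0],[0,-0.01,0],[0,-0.01,0]],"turn":[0,0,0,0,0]}'
python3 cs.py
python3 -m creep '{"hand":[0,0,0,0,0],"delta_pos":[[0,-0.01,0],[0,-0.01,0],[0,-0.01,0],[0,-0.005,0],[0,0,0]],"turn":[0,0,0,0,0]}'
python3 cs.py
python3 - <<'E'
from h import *
for n in ('top','side'):
    c=env.read_camera(n); save(c,n+'13.png')
a=cv2.imread('pics/top13.png')[230:330,340:440]; b=cv2.imread('pics/side13.png')[120:290,350:486]
cv2.imwrite('pics/c13.png',np.hstack([cv2.resize(a,(400,400),interpolation=2),cv2.resize(b,(320,400),interpolation=2)]))
E
```

```text
clock: 28.03
tcp_pos: [0.4823, -0.1777, 0.1912]
orientation: [0.0, -0.132, 0.991, -0.0]
wrist_force: [-0.4, 1.0, 0.7]
finger_gap: 0.0002
caseframe [ 1.  85.6] tip z 180.2 F case xy [-0.1  1. ] Fz 0.7 clk 28.03
clock: 28.45
tcp_pos: [0.4896, -0.2051, 0.1908]
orientation: [-0.0, -0.132, 0.991, -0.0]
wrist_force: [0.9, -0.8, 0.6]
finger_gap: 0.0
caseframe [ 0.7 57.3] tip z 179.8 F case xy [ 0.6 -1. ] Fz 0.6 clk 28.45
```

View pics/c13.png

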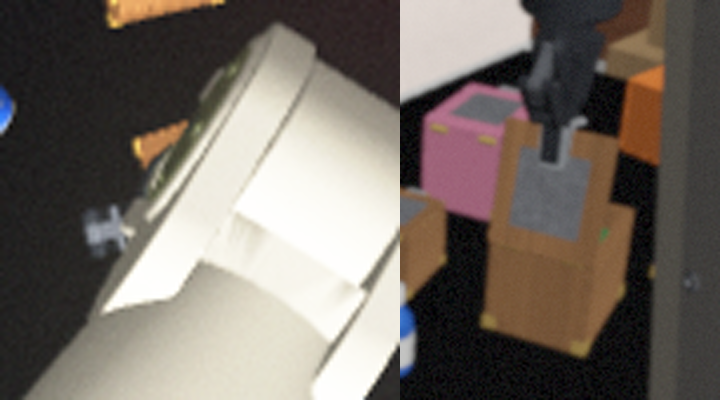

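The cover follows the fingers and is now about vertical, with the fingers on its outer face at around (545, 155) in the crop. I'll follow the arc.

```bash
python3 -m creep '{"hand":[0,0,0,0,0],"delta_pos":[[0,-0.008,0],[0,-0.008,0],[0,-0.01,0.004],[0,-0.0105,0.0045],[0,-0.0105,0.005]],"turn":[0,0,0,0,0]}'
python3 cs.py
python3 -m creep '{"hand":[0,0,0,0,0],"delta_pos":[[0,-0.006,0.004],[0,-0.005,0.0045],[0,-0.005,0.0045],[0,-0.0045,0.005],[0,-0.0045,0.005]],"turn":[0,0,0,0,0]}'
python3 cs.py
python3 - <<'E'
from h import *
for n in ('top','side'):
    c=env.read_camera(n); save(c,n+'14.png')
a=cv2.imread('pics/top14.png')[230:330,340:440]; b=cv2.imread('pics/side14.png')[120:290,350:486]
cv2.imwrite('pics/c14.png',np.hstack([cv2.resize(a,(400,400),interpolation=2),cv2.resize(b,(320,400),interpolation=2)]))
E
```

```text
clock: 28.97
tcp_pos: [0.4997, -0.2412, 0.1802]
orientation: [0.0, -0.132, 0.991, -0.0]
wrist_force: [0.5, 0.2, 1.1]
finger_gap: 0.0002
caseframe [ 1.  19.7] tip z 169.2 F case xy [0.5 0.1] Fz 1.1 clk 28.97
clock: 29.38
tcp_pos: [0.5045, -0.2599, 0.1615]
orientation: [0.0, -0.132, 0.991, -0.0]
wrist_force: [0.2, 0.1, 2.1]
finger_gap: -0.0003
caseframe [0.6 0.5] tip z 150.5 F case xy [0.2 0. ] Fz 2.1 clk 29.38
```

View pics/c14.png

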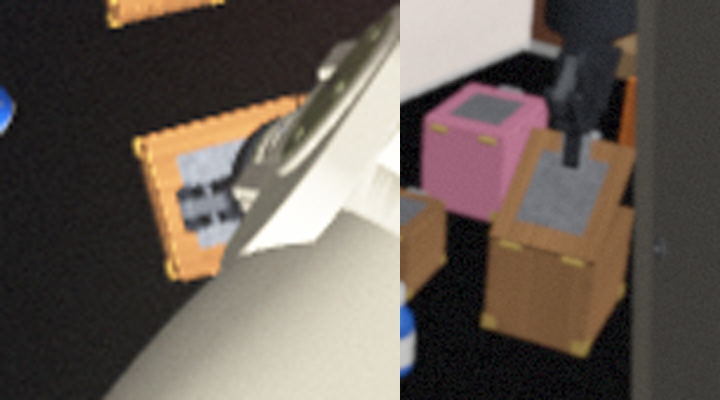

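```bash
python3 -m creep '{"hand":[0,0,0,0,0],"delta_pos":[[0,-0.0045,0.005],[0,-0.004,0.0055],[0,-0.004,0.0055],[0,-0.0035,0.006],[0,-0.003,0.006]],"turn":[0,0,0,0,0]}'
python3 cs.py
python3 -m creep '{"hand":[0,0,0,0,0],"delta_pos":[[0,-0.004,0.005],[0,-0.004,0.005],[0,-0.004,0.005],[0,-0.003,0.004],[0,0,0]],"turn":[0,0,0,0,0]}'
python3 cs.py
```

```text
clock: 29.9
tcp_pos: [0.5083, -0.2744, 0.1389]
orientation: [-0.0, -0.132, 0.991, 0.0]
wrist_force: [-0.4, 1.2, 1.1]
finger_gap: -0.0001
caseframe [  0.5 -14.5] tip z 127.9 F case xy [-0.1  1.2] Fz 1.1 clk 29.9
clock: 30.32
tcp_pos: [0.5117, -0.2863, 0.1235]
orientation: [0.0, -0.132, 0.991, 0.0]
wrist_force: [-0.6, -0.3, 1.1]
finger_gap: -0.0001
caseframe [  0.6 -26.9] tip z 112.5 F case xy [-0.6 -0.2] Fz 1.1 clk 30.32
```

```bash
python3 -m creep '{"hand":[0,0,0,0,0],"delta_pos":[[0,0,0.003],[0,0,0.003],[0,0,0.003],[0,0,0.002],[0,0,0]],"turn":[0,0,0,0,0]}'
python3 cs.py
python3 -m creep '{"hand":[0,0,0,0,0],"delta_pos":[[0,0,0.002],[0,0,0.001],[0,0,0],[0,0,0],[0,0,0]],"turn":[0,0,0,0,0]}'
python3 cs.py
```

```text
clock: 30.73
tcp_pos: [0.5121, -0.2873, 0.1174]
orientation: [0.001, -0.132, 0.991, -0.002]
wrist_force: [-3.6, -0.7, 8.7]
finger_gap: 0.0005
caseframe [  0.7 -27.9] tip z 106.4 F case xy [-3.7  0.3] Fz 8.7 clk 30.73
clock: 31.15
tcp_pos: [0.5118, -0.2858, 0.1131]
orientation: [0.0, -0.132, 0.991, -0.0]
wrist_force: [0.7, -1.6, 2.8]
finger_gap: -0.0001
caseframe [  0.8 -26.4] tip z 102.1 F case xy [ 0.3 -1.7] Fz 2.8 clk 31.15
```

The force fell from 8.7 N to 2.8 N as the tip dropped to 102.1 mm, so the catch seems to have snapped. I'll press once more, then rise and look.

```bash
python3 -m creep '{"hand":[0,0,0,0,0],"delta_pos":[[0,0,0.002],[0,0,0.002],[0,0,0.001],[0,0,0],[0,0,0]],"turn":[0,0,0,0,0]}'
python3 cs.py
python3 -m creep '{"hand":[0,0,0,0,0],"delta_pos":[[0,0,-0.005],[0,0,-0.02],[0,0,-0.04],[0,0.0,-0.05],[0,0.02,-0.04]],"turn":[0,0,0,0,0]}'
python3 -m creep '{"hand":[0,0,0,0,0],"delta_pos":[[0,0.05,0],[0,0.05,0],[0,0.05,0],[0,0.05,0],[0,0.05,0]],"turn":[0,0,0,0,0]}'
python3 -m creep '{"hand":[0,0,0,0,0],"delta_pos":[[0,0.05,0],[0,0.03,0],[0,0,0],[0,0,0],[0,0,0]],"turn":[0,0,0,0,0]}'
python3 - <<'E'
from meas import *
y=np.radians(15.3); Rc=np.array([[np.cos(y),np.sin(y)],[-np.sin(y),np.cos(y)]]); cen=np.array([.504,-.2605])
for n in ('top','side'):
    c=env.read_camera(n); save(c,n+'15.png')
    P=cloud(c); z=P[...,2]; L=(P[...,:2]-cen)@Rc.T*1000
    m=(c['depth']>0)&(abs(L[...,0])<42)&(abs(L[...,1])<50)&(z>.08)&(z<.13)
    q=L[m]; print(n,len(q),'plane slope x,y, z0',np.round(np.linalg.lstsq(np.c_[q,np.ones(len(q))],z[m]*1000,rcond=None)[0],4))
    if n=='top':
        ok=c['depth']>0; v,u=np.mgrid[0:480,0:640]
        def box(r0,r1,c0,c1): return ok&(v>=r0)&(v<r1)&(u>=c0)&(u<c1)
        show('slide',P[box(190,212,235,260)&(z>.05)]); show('polish',P[box(240,270,320,350)&(z>.05)]); show('capo',P[box(278,320,290,315)&(z>.006)&(z<.05)])
a=cv2.imread('pics/top15.png')[230:330,340:440]; b=cv2.imread('pics/side15.png')[140:290,366:486]
cv2.imwrite('pics/c15.png',np.hstack([cv2.resize(a,(400,400),interpolation=2),cv2.resize(b,(320,400),interpolation=2)]))
E
python3 cs.py
```

```text
clock: 31.57
tcp_pos: [0.5119, -0.2859, 0.1127]
orientation: [0.001, -0.132, 0.991, -0.001]
wrist_force: [-6.0, 3.5, 23.7]
finger_gap: -0.0
caseframe [  0.9 -26.6] tip z 101.7 F case xy [-4.9  5. ] Fz 23.7 clk 31.57
clock: 31.98
tcp_pos: [0.5076, -0.2715, 0.234]
orientation: [-0.0, -0.131, 0.991, 0.0]
wrist_force: [-0.2, -0.5, 1.5]
finger_gap: -0.0002
clock: 32.4
tcp_pos: [0.4536, -0.0753, 0.2324]
orientation: [-0.001, -0.132, 0.991, 0.001]
wrist_force: [0.7, 0.4, 0.1]
finger_gap: -0.0
clock: 32.82
tcp_pos: [0.4382, -0.0155, 0.2328]
orientation: [-0.0, -0.133, 0.991, 0.0]
wrist_force: [0.6, -0.7, 0.2]
finger_gap: -0.0
top 1322 plane slope x,y, z0 [-2.900000e-03 -2.100000e-03  1.014636e+02]
slide 61 (array([700., 150.]), array([26.5, 25.7]), 59.7) z [51.  60.6 67.2]
polish 116 (array([553.9, -94. ]), array([29.5, 29.1]), 1.6) z [52.  59.9 86.6]
caseframe [  1.2 253.2] tip z 221.8 F case xy [ 0.4 -0.6] Fz -0.3 clk 32.87Traceback (most recent call last):
  File "<stdin>", line 11, in <module>
  File "meas.py", line 4, in show
    def show(name,P): print(name,len(P),rect(P),'z',np.round(np.percentile(P[:,2],[5,50,95])*1000,1))
                                                             ~~~~~~~~~~~~~^^^^^^^^^^^^^^^^^^
    return _quantile_unchecked(
        a, q, axis, out, overwrite_input, method, keepdims, weights)
    return _ureduce(a,
                    func=_quantile_ureduce_func,
    ...<5 lines>...
                    overwrite_input=overwrite_input,
                    method=method)
    r = func(a, **kwargs)
    result = _quantile(arr,
                       quantiles=q,
    ...<2 lines>...
                       out=out,
                       weights=wgt)
    slices_having_nans = np.isnan(arr[-1, ...])
                                  ~~~^^^^^^^^^
IndexError: index -1 is out of bounds for axis 0 with size 0
```

The top depth shows the cover flat (slope 0.002, outer face at z = 101.5 mm). My script crashed only because the arm hides the capo from above. I'll take the side picture.

```bash
python3 - <<'E'
from meas import *
c=env.read_camera('side'); save(c,'side16.png')
y=np.radians(15.3); Rc=np.array([[np.cos(y),np.sin(y)],[-np.sin(y),np.cos(y)]]); cen=np.array([.504,-.2605])
P=cloud(c); z=P[...,2]; L=(P[...,:2]-cen)@Rc.T*1000
m=(c['depth']>0)&(abs(L[...,0])<40)&(abs(L[...,1])<48)&(z>.09)&(z<.12)
q=L[m]; print(len(q),np.round(np.linalg.lstsq(np.c_[q,np.ones(len(q))],z[m]*1000,rcond=None)[0],4))
E
python3 cs.py
```

```text
884 [ 3.000000e-03 -4.300000e-03  1.029295e+02]
caseframe [  1.2 252.9] tip z 221.8 F case xy [-0.3 -0.2] Fz 1.1 clk 32.92
```

View pics/side16.png

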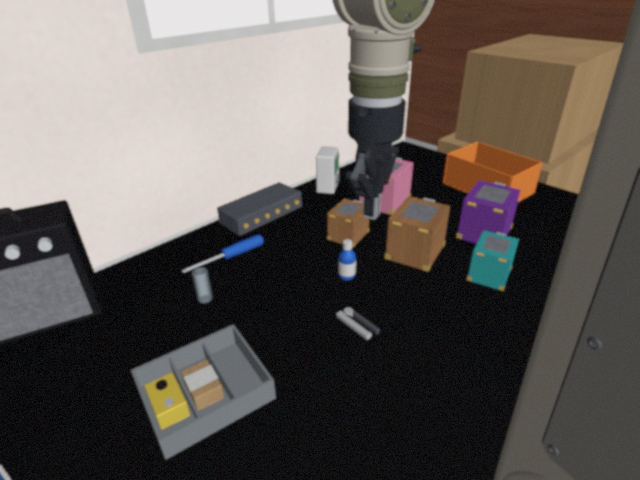

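The side picture shows the case shut at (232, 418). The bottle, slide, screwdriver, capo, fuzz and batteries are where they were, and the gripper hangs clear in the air. I'm handing in.

```bash
python3 -c "
from workcell import env
print(env.hand_in())"
```

```text
the job is handed in; nothing more can be done
None
```

The case is packed and shut, and I handed the job in at about 33 s of the 72 s. Hand-in reports no verdict, so everything below comes from my own checks.

- **Separator:** it was pinched at the waist and set on the ledges. Depth showed it flat (slope about 0.003), with its centre about 3 mm from the case's. As I let go, a finger touched something on the case's +y side with about 7 N; the later picture showed the separator still flat and in place.
- **Tuner:** it was set down on free board and taken again by its long sides. I then lowered it onto the separator to about 10 N of contact and let go slowly. Before shutting, the picture showed it right way up, parallel to the hinge and about 2.5 mm from the separator's centre. It can't be seen now that the cover is shut.
- **Cover:** it was swung over and pressed. The force rose to 8.7 N, fell to 2.8 N as the catch snapped, and I pressed once more to 24 N. After the arm left, the cover's slope read 0.002 from the top camera and 0.004 from the side, so it stayed shut.
- **Other things:** the bottle and slide measured within about 1.5 mm of their starting places and are upright. The screwdriver, fuzz, batteries and capo look unmoved in the last side picture. The capo check from above failed because the arm hid it, so I judged it from the side picture alone.

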